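# Stand the gel cassette in the casting stand and lock its clamp lever

## Robot

A 7-joint arm with a two-finger parallel gripper is mounted at the origin on a cart in front of the work surface, level with it; the furniture and walls round the work are solid. World frame = base frame: x ahead of the robot, y to its left, z up, the work surface at z = 0. Lengths are in m, angles in rad, forces in N, time in s.
With the tool pointing down it reaches from about 0.425 to 0.925 m from the base axis. Payload 6.8 kg.
Tool frame: the origin (TCP) lies on the centre line of the jaws, within the pads' length; the fingertips stand 14 mm ahead of it and the grasp point (between the pads) lies 5 mm behind it; y points along the fingers, x is the direction in which the jaws open and shut, and the axes are right-handed (so a half turn about y gives the same grasp; the last joint's range is limited). The gripper opens to 85 mm and grips with 20 to 120 N. Pads are 22 mm wide; open, the fingers measure 114 mm over their backs; the gripper's body (76 mm by 85 mm) begins 54 mm behind the grasp point. The pads swing forward as they close: fully open they stand 13 mm farther back than shut.
Start: joints at [1.162, 0.477, 0.022, 1.555, -0.011, 1.109, -0.083], TCP at [0.2, -0.645, 0.245] pointing down, gripper open.
Joint ranges: [-2.96, 2.96], [-0.34, 2.1], [-1.41, 1.46], [0.24, 2.44], [-1.37, 4.51], [0.17, 1.92], [-2.96, 2.96]. Speed limits (rad/s): [2.39, 2.39, 3.14, 3.14, 3.14, 3.14, 3.14].

## Interface

Orientations are given as a rotation vector (axis times angle).
In Python, from bench import get_obs, vision, ticket gives the robot as it stands. The module is installed in compiled form; this text tells all that it offers.
- The arm moves only by the tool jog_arm, never from a script. Its argument "motion" is a list of rows, each an object of numbers: "gripper": the finger opening in mm, from 0 to 85.4; "tx", "ty", "tz": the shift along the tool's x, y, z in mm; "ax", "ay", "az": the turn, a rotation vector about the tool's x, y, z in rad. In form: [{"gripper": .., "tx": .., "ty": .., "tz": .., "ax": .., "ay": .., "az": ..}, ...]. A call has 1 to 12 rows; each row shifts and turns the commanded pose from where the row before left it, along the tool's axes as they then stand; what a row does not reach is not made up. A row lasts 1/10 s, in which the tool goes at most 50 mm and 8.59 degrees, less where a joint would pass 70% of its speed; a pose out of reach is approached as far as the arm can. A call is refused whole if a number of a shift passes 50 or a number of a turn 0.15, either way. A call with a gripper value outside its range is refused whole. The fingers move at their own pace and stop on an object; "newtons" is the grip in N (left out, the last holds). Time passes only in rows, so rows that do not move let the fingers close. It gives the time, the measured TCP pose, the force and the opening at its end, in the units of the state.
- get_obs(): the state, without advancing time (a new reading comes with each control period).
- vision.grab_frame(name): name is "side" or "top" or "wrist"; returns the picture (480x640x3 uint8, red, green, blue); there is no depth.
- vision.get_calibration(name): a dict with "camera_matrix" (3x3 intrinsics, pixels), "world_from_camera" (4x4, takes a point from camera to world coordinates). Camera axes: x right, y down, z forward; pixel columns grow to the right and rows downward; lengths in m; the calibration is good to about 2 mm. A picture is of the moment at which its call begins: read the wrist's pose just before it. get_calibration takes no time and is no camera call; for the wrist camera it gives the pose at the moment of the call.
- ticket.hand_in(): hands the job in, once; it reports no verdict.
The state is a dict: "clock": time; "joints": joint angles; "qvel": joint speeds; "tau": joint torques, N m; "tcp_pos": TCP position; "orientation": TCP orientation; "contact_force": force on the tool from outside, world axes, zero at the start; "moment": the same for the moment, N m; "grip_width": finger opening in m.
Only numpy, scipy, OpenCV 4.12 (cv2) and the standard library are available. Lean on these libraries where they do the work, as an engineer would, in place of code of your own. Each camera call takes 0.05 s, during which the arm holds its last target.

## Task

Take the flat gel cassette off its sloping rest, stand it upright on its lower short edge in the open bay of the casting stand and let go of it. Then raise the spring collar on the clamp lever, push the lever past the gate teeth with the collar held up, and on all the way to its far stop, so that the collar drops down behind the teeth and the jaw holds the cassette upright. Leave the other things standing round the work where they are.

Things in the scene. Friction and masses are not known exactly. Their poses are not given: they have to be found in the camera images.
- cassette: Loose white plate 120 x 80 x 18 mm, about 0.16 kg. Origin: centre of its lower short edge. z along the 120 mm to the upper edge, x through the thickness, y along the width. At first it leans 0.50 rad from vertical on the rest, towards the rest's -x; both faces are free from z = 60 mm up: grip across the 18 mm near z = 95 mm, fingers along -z.
- rest: Fixed sloping rest: grey base 110 x 110 x 8 mm, aluminium back plate 76 mm wide and ledge. Origin: centre of its underside on the bench; x away from the robot at yaw 0; turned 0.5 to 1.1 rad anticlockwise from that. The cassette's lower edge centre is near (30, 0, 26) mm; from there it rises towards -x. The back plate ends 60 mm up the cassette.
- stand: Fixed casting stand: grey base 170 (x) x 290 (y) x 10 mm, vice bay on its -y half, clamp lever on its +y half. Turned up to 0.3 rad. Origin: centre of its underside; at yaw 0 x points away from the robot, y to its left. Highest part: the lever's top, 182 mm.
- bay (a point): Centre of the open bay's floor, 10 mm above the bench; axes as the stand's. Fixed jaw face at x = +20 mm, moving jaw face at x = -20 mm (lever at 0); jaw tops 50 mm above the floor. The cassette's 18 mm go along x. Guide rods at y = -58 and +58 mm, radius 5 mm, 22 mm above the floor. The closing jaw pushes the cassette towards +x: its centre ends near x = +11 mm.
- lever_pivot (a point): Hinge of the clamp lever, 30 mm above the bench; axis = the stand's y. Lever: round 15 mm steel stem, top cap (22 mm across) ends 152 mm from the pivot. At joint value q it leans q - 0.32 rad from vertical, positive to the stand's +x. Two cheek plates, outer faces 14 mm either side of the stem's middle, each carry a tooth up to 97 mm above the pivot: the gate.
- collar_grip (a point): Near the middle of the lockout collar: ridged sleeve, 34 mm across, 30 mm high, on the stem, with a 16 mm wide key below that meets the teeth. 114 mm from the pivot when down; z along the stem, y along the hinge. Stem's top is 38 mm above it (20 mm when raised). Grip from above, fingers closing along y (along x they hit the teeth); held so, the lever swings too if the tool turns with the stem.
- lever (a joint): Lever angle, rad: 0 open (leaning to the robot's side), 0.64 far stop (clamped). Starts between 0 and 0.12; stays where left (about 2 N at the collar moves it, a few N more as the jaw meets the cassette). With the collar down the teeth stop it at about 0.28, and on the way back at about 0.58. It drives the jaw in proportion, 22 mm in all.
- collar (a joint): Lift of the collar along the stem, m: 0 down, 0.018 fully up. A spring presses it down (4.5 N when down, 7 N when up). Raise it at least 13 mm to pass over the teeth (lever 0.28 to 0.58); beyond them it drops to 0 when let go.
- reagent_white: Bystander: white reagent bottle with a blue cap, 56 mm across, 102 mm high, behind the stand. Origin: centre of its underside. Leave alone.
- beaker: Bystander: clear beaker, 69 mm across, 92 mm high, behind the stand to the left. Origin: centre of its underside. Leave alone.
- lamp_carton: Bystander: upright brown carton 46 x 46 x 75 mm, left of the stand. Origin: centre of its underside. Leave alone.
- filter_box: Bystander: dark flat carton 90 x 60 x 26 mm, right of the rest. Origin: centre of its underside. Leave alone.

How it is judged:
On the way, in this order (a step that is already met when the one before it is completed fails the run):
1. the cassette stands upright on its lower edge in the open bay, let go, with the lever still before the gate (x of cassette in the frame of bay between -0.016 and 0.016 m and y of cassette in the frame of bay between -0.018 and 0.018 m and height (world z) of cassette below 0.016 m and angle between cassette's own z axis and vertical below 0.2 rad and contact force between the fingers and cassette below 0.1 N and value of joint lever below 0.3 rad), for 0.2 s.
2. the lever passes the gate with its collar raised (value of joint collar above 0.009 m and value of joint lever between 0.33 and 0.54 rad), for 0.02 s.
At the end, for the whole second after the job is handed in: Lever past the gate at its far stop (above 0.57 of 0.64 rad), collar down behind the teeth (lift under 4 mm); cassette at rest on the bay floor on its lower edge, within 0.08 rad of upright, against the fixed jaw (origin 6 to 16 mm towards +x of the bay's centre, within 18 mm along y) (value of joint lever above 0.57 rad and value of joint collar below 0.004 m and x of cassette in the frame of bay between 0.006 and 0.016 m and y of cassette in the frame of bay between -0.018 and 0.018 m and height (world z) of cassette below 0.016 m and angle between cassette's own z axis and vertical below 0.08 rad and linear speed of cassette below 0.02 m/s); the robot touches nothing.
It fails at once if a bystander is shifted by more than 30 mm (distance of any of reagent_white, beaker, lamp_carton, filter_box from where it was at the start of the episode above 0.03 m).
It also fails if it takes over 54 s, if anything falls off the work surface, if the arm or the gripper's body presses on something with over 40 N, if the wrist force passes 120 N, or if a joint passes its speed limit or range.

## Working session

There is one attempt and no reset: what is moved stays moved. The work goes in short steps, Python scripts to look and compute and a tool call to move; the robot and the scene stay as the last step left them, time stands still between calls to the robot, and variables do not carry over. Pictures are saved under pics/ and viewed, and the job is handed in when it is done.

Besides the shell and the picture viewer there is one more tool, called as name([rows], argument=value, ...), one row to a line, values as JSON. jog_arm: Moves the arm, as the interface text tells. Its arguments: {"type":"object","properties":{"motion":{"type":"array"},"newtons":{"type":"number"}},"required":["motion"]}

```bash
mkdir -p pics
python3 - <<'E'
from bench import get_obs, vision
import cv2
o=get_obs();print(o)
for n in ("side","top","wrist"):
    c=vision.get_calibration(n);print(n,c)
    im=vision.grab_frame(n);cv2.imwrite(f"pics/{n}0.png",im[:,:,::-1])
E
```

```text
{'clock': 0.0, 'joints': array([ 1.16191204,  0.47780637,  0.02235853,  1.55645397, -0.01151494,
        1.10926154, -0.08308672]), 'qvel': array([ 0.00066093,  0.00073751, -0.00102662, -0.00176069, -0.00040456,
       -0.00102248, -0.00137586]), 'tau': array([-2.54479355e-04, -5.96447539e+01,  1.60733432e+00, -2.81192619e+01,
        1.23047177e-02,  9.25613655e-03, -2.86216823e-05]), 'tcp_pos': array([ 0.1997981 , -0.64416953,  0.24432077]), 'orientation': array([-1.33562411,  0.98594141, -0.98341368]), 'contact_force': array([-0.25547839, -0.22338027, -0.07076398]), 'moment': array([0.0240538 , 0.00909473, 0.09125538]), 'grip_width': 0.0855136707566629}
side {'camera_matrix': array([[434.0094103 ,   0.        , 320.64491129],
       [  0.        , 434.0094103 , 236.35069852],
       [  0.        ,   0.        ,   1.        ]]), 'world_from_camera': array([[-0.94544729, -0.23262828,  0.2280647 ,  0.2766197 ],
       [-0.32527498,  0.63530842, -0.70041373,  1.06743811],
       [ 0.01804461, -0.736388  , -0.67631879,  1.13293812],
       [ 0.        ,  0.        ,  0.        ,  1.   
[... 199 characters left out ...]
camera': array([[ 0.02617881, -0.98422612,  0.17496749,  0.36336989],
       [-0.99946131, -0.02923518, -0.01491319,  0.02882062],
       [ 0.01979316, -0.17448283, -0.98446126,  1.49207845],
       [ 0.        ,  0.        ,  0.        ,  1.        ]])}
wrist {'camera_matrix': array([[416.79968413,   0.        , 320.40960839],
       [  0.        , 416.79968413, 238.77999931],
       [  0.        ,   0.        ,   1.        ]]), 'world_from_camera': array([[ 0.29645269, -0.90928621, -0.29208628,  0.27340373],
       [-0.95504631, -0.28273763, -0.08914018, -0.62008103],
       [-0.00152985,  0.30538177, -0.95222877,  0.37276634],
       [ 0.        ,  0.        ,  0.        ,  1.        ]])}
```

View pics/side0.png

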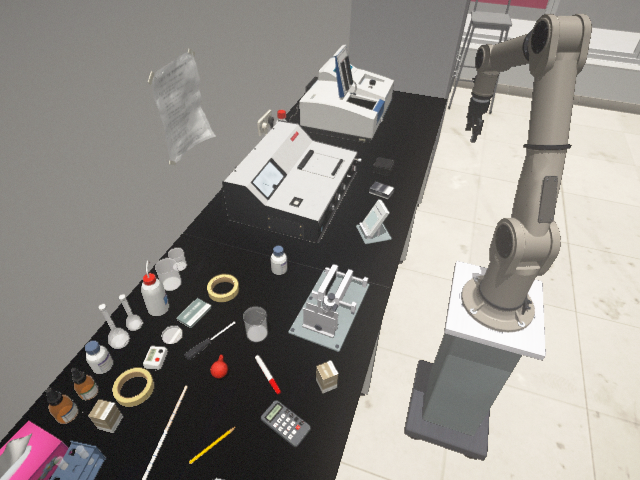

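View pics/top0.png

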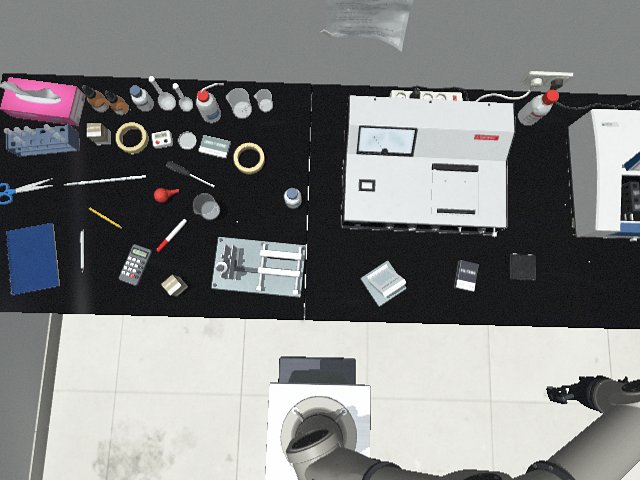

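View pics/wrist0.png

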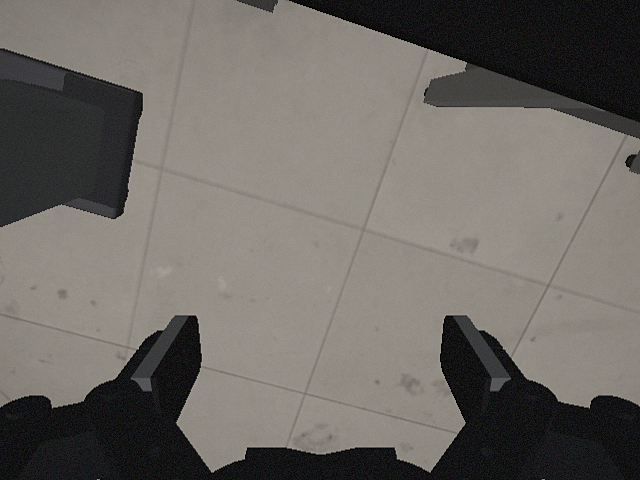

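The side view shows the stand at about (330,305) and the rest with the cassette at about (375,222). In the top view they are at (260,265) and (385,283). The wrist view shows only floor.

Run:
```python
import cv2, numpy as np
def crop(n,x0,y0,w,h,s,out):
    im=cv2.imread(f"pics/{n}0.png")[y0:y0+h,x0:x0+w]
    return cv2.resize(im,None,fx=s,fy=s,interpolation=cv2.INTER_CUBIC)
cv2.imwrite("pics/c1.png",np.vstack([crop("top",205,225,110,80,7,0)])[:560,:770])
cv2.imwrite("pics/c2.png",crop("top",355,250,70,60,10,0))
cv2.imwrite("pics/c3.png",crop("side",280,255,100,100,6,0))
cv2.imwrite("pics/c4.png",crop("side",350,195,50,55,10,0))
```

```text
(no output)
```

View pics/c1.png

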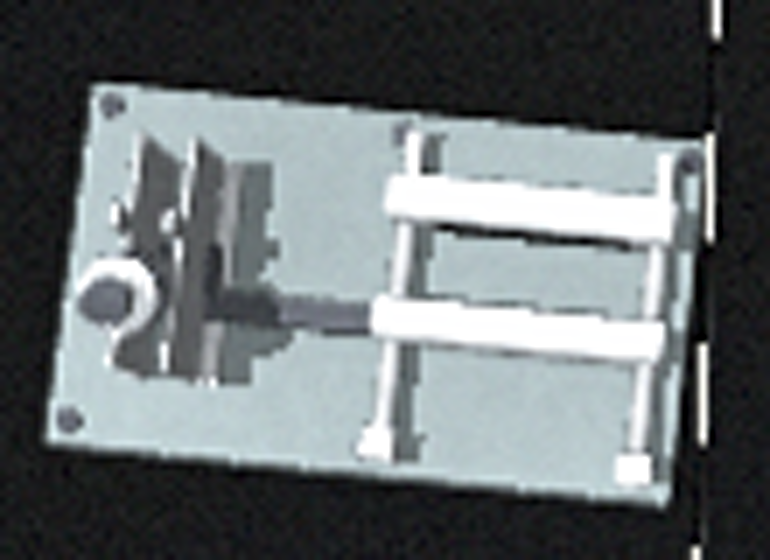

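View pics/c2.png

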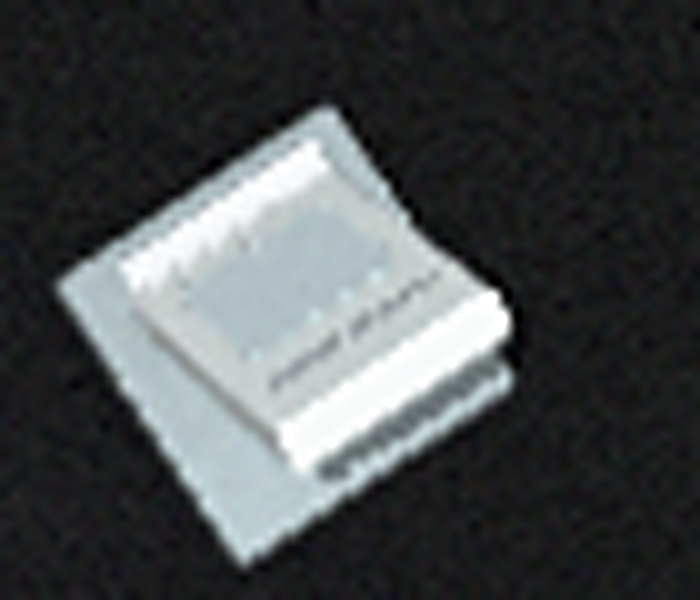

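View pics/c3.png

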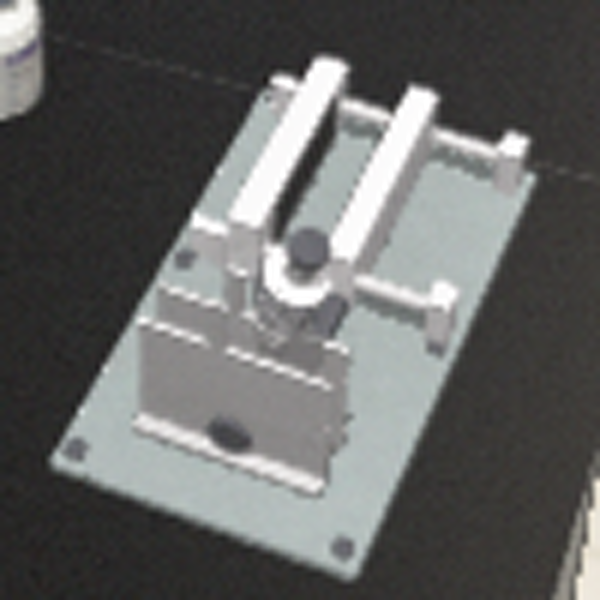

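View pics/c4.png

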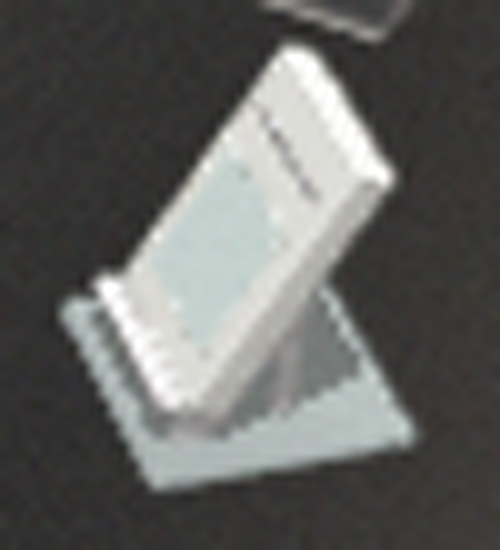

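```bash
cat > h.py <<'E'
import numpy as np
from scipy.spatial.transform import Rotation as R
from scipy.optimize import least_squares
from bench import get_obs, vision
def cal(n):
    c=vision.get_calibration(n);return c["camera_matrix"],c["world_from_camera"]
def proj(P,C):
    K,T=C;P=np.atleast_2d(P);p=(P-T[:3,3])@T[:3,:3];q=p@K.T
    return q[:,:2]/q[:,2:]
def place(L,x,y,yaw,z=0):
    return np.atleast_2d(L)@R.from_euler('z',yaw).as_matrix().T+[x,y,z]
def un(c,s,off): return (np.array(c,float)+.5)/s-.5+off
E
python3 - <<'E'
from h import *
T,S=cal("top"),cal("side")
print("cams",T[1][:3,3],S[1][:3,3])
st_t=un([(92,85),(705,140),(668,503),(47,442)],7,(205,225)); 
L1=np.array([(85,145,10),(85,-145,10),(-85,-145,10),(-85,145,10)])/1e3
st_s=un([(270,82),(537,178),(355,578),(52,465)],6,(280,255)); L2=L1[[1,2,3,0]]
def fit(Lt,ut,Ls,us,x0):
    for w in ("both","t","s"):
        f=lambda v:np.concatenate(([] if w=="s" else (proj(place(Lt,*v),T)-ut).ravel(),[] if w=="t" else (proj(place(Ls,*v),S)-us).ravel()))
        r=least_squares(f,x0);print(w,r.x.round(4),np.abs(r.fun).max().round(2))
        if w=="both":X=r.x
    return X
fit(L1,st_t,L2,st_s,[.55,.15,0])
B=np.array([(55,-55,8),(55,55,8),(-55,55,8),(-55,-55,8)])/1e3
re_t=un([(330,103),(58,287),(243,568),(515,380)],10,(355,250))
re_s=un([(62,310),(155,490),(418,437)],10,(350,195))
r=fit(B,re_t,B[:3],re_s,[.5,-.15,.6])
a=.5
def cas(L,ox=.03,oz=.026): 
    L=np.atleast_2d(L); return L@np.array([[np.cos(a),0,np.sin(a)],[0,1,0],[-np.sin(a),0,np.cos(a)]])+[ox,0,oz]
C=np.array([(9,40,120),(9,-40,120),(-9,40,120),(-9,-40,120)])/1e3
print("cass top corners world",place(cas(C),*r).round(4))
print("top crop",(proj(place(cas(C),*r),T)-(355,250))*10)
print("side crop",(proj(place(cas(C),*r),S)-(350,195))*10)
E
```

```text
cams [0.36336989 0.02882062 1.49207845] [0.2766197  1.06743811 1.13293812]
both [ 0.5158  0.2093 -0.0682] 1.35
t [ 0.5173  0.2077 -0.0652] 0.62
s [ 0.5141  0.2119 -0.0726] 0.75
both [ 0.4736 -0.1977  0.6111] 1.21
t [ 0.4742 -0.1987  0.6078] 0.65
s [ 0.4723 -0.1933  0.6127] 0.58
cass top corners world [[ 0.4346 -0.1762  0.1356]
 [ 0.4805 -0.2417  0.1356]
 [ 0.4216 -0.1852  0.127 ]
 [ 0.4675 -0.2508  0.127 ]]
top crop [[271.85076926 430.37832534]
 [491.59502829 281.33541445]
 [297.74535526 476.40701918]
 [516.29480475 327.7551816 ]]
side crop [[357.32871905 159.89942531]
 [276.40320045  30.0350365 ]
 [394.53941012 171.20902251]
 [312.79437975  41.68572459]]
```

```bash
cat >> h.py <<'E'
def cur():
    o=get_obs();return o["tcp_pos"],R.from_rotvec(o["orientation"]),o
def plan(p1,R1,n,p0=None,R0=None,g=None):
    """n equal rows from p0,R0 to p1,R1; prints rows, mm/rad"""
    if p0 is None: p0,R0,_=cur()
    w=(R0.inv()*R1).as_rotvec()/n; d=(np.asarray(p1)-p0)/n
    Rk=R0
    print("n",n,"w",w.round(3),"step mm",(np.linalg.norm(d)*1e3).round(1))
    for k in range(n):
        t=Rk.inv().apply(d)*1e3; print(t.round(1)); Rk=Rk*R.from_rotvec(w)
def tool(fdir,xdir):
    y=np.array(fdir,float);y/=np.linalg.norm(y);x=np.array(xdir,float);x-=y*(x@y);x/=np.linalg.norm(x)
    return R.from_matrix(np.c_[x,y,np.cross(x,y)])
E
python3 - <<'E'
from h import *
p,r,o=cur();print(r.as_matrix().round(3))
y=.611;c,s=np.cos(y),np.sin(y);a=.5
f=[np.sin(a)*c,np.sin(a)*s,-np.cos(a)];cx=[np.cos(a)*c,np.cos(a)*s,np.sin(a)]
for sg in (1,-1):
    q=tool(f,sg*np.array(cx));print(sg,(r.inv()*q).as_rotvec(),np.linalg.norm((r.inv()*q).as_rotvec()))
# camera in tool
T=vision.get_calibration("wrist")["world_from_camera"]
print((r.inv().as_matrix()@T[:3,:3]).round(3),r.inv().apply(T[:3,3]-p))
E
```

```text
[[ 0.296 -0.     0.955]
 [-0.955  0.001  0.296]
 [-0.001 -1.    -0.   ]]
1 [ 0.46767809 -1.83684117 -0.34314695] 1.9262549410279837
-1 [0.31570068 1.23247449 0.43027132] 1.3430538697736012
[[ 1.     0.     0.   ]
 [-0.    -0.305  0.952]
 [ 0.    -0.952 -0.305]] [-0.0014489  -0.12835399  0.07739212]
```

Run:
```python
from h import *
plan([.45,-.2,.32],tool([0,0,-1],[np.cos(.61),np.sin(.61),0]),16)
```

```text
n 16 w [-0.    -0.117 -0.   ] step mm 32.2
[-21.9  -4.7  23.2]
[-19.   -4.7  25.6]
[-15.9  -4.7  27.6]
[-12.6  -4.7  29.3]
[-9.  -4.7 30.6]
[-5.4 -4.7 31.4]
[-1.7 -4.7 31.8]
[ 2.1 -4.7 31.8]
[ 5.8 -4.7 31.3]
[ 9.4 -4.7 30.4]
[12.9 -4.7 29.1]
[16.3 -4.7 27.4]
[19.4 -4.7 25.3]
[22.2 -4.7 22.9]
[24.7 -4.7 20.1]
[26.9 -4.7 17.1]
```

jog_arm([
  {"tx": -22, "ty": -5, "tz": 23, "ay": -0.117},
  {"tx": -19, "ty": -5, "tz": 26, "ay": -0.117},
  {"tx": -16, "ty": -5, "tz": 28, "ay": -0.117},
  {"tx": -13, "ty": -5, "tz": 29, "ay": -0.117},
  {"tx": -9, "ty": -5, "tz": 31, "ay": -0.117},
  {"tx": -5, "ty": -5, "tz": 31, "ay": -0.117},
  {"tx": -2, "ty": -5, "tz": 32, "ay": -0.117},
  {"tx": 2, "ty": -5, "tz": 32, "ay": -0.117},
])

```text
schema error: expected keys gripper, tx, ty, tz, ax, ay, az
```

jog_arm([
  {"tx": 6, "ty": -5, "tz": 31, "ay": -0.117},
  {"tx": 9, "ty": -5, "tz": 30, "ay": -0.117},
  {"tx": 13, "ty": -5, "tz": 29, "ay": -0.117},
  {"tx": 16, "ty": -5, "tz": 27, "ay": -0.117},
  {"tx": 19, "ty": -5, "tz": 25, "ay": -0.117},
  {"tx": 22, "ty": -5, "tz": 23, "ay": -0.117},
  {"tx": 25, "ty": -5, "tz": 20, "ay": -0.117},
  {"tx": 27, "ty": -5, "tz": 17, "ay": -0.117},
  {},
  {},
])

```text
schema error: expected keys gripper, tx, ty, tz, ax, ay, az
```

```bash
cat >> h.py <<'E'
import cv2
def snap(name,n="wrist"):
    C=cal(n);im=vision.grab_frame(n);cv2.imwrite(f"pics/{name}.png",im[:,:,::-1]);np.savez(f"pics/{name}.npz",K=C[0],T=C[1])
def ld(name):
    z=np.load(f"pics/{name}.npz");return z["K"],z["T"]
E
python3 - <<'E'
from h import *
p,r,o=cur();print(p,r.as_matrix().round(3),o["joints"],o["contact_force"],o["clock"])
snap("w1")
E
```

```text
[ 0.19986873 -0.64427208  0.24454571] [[ 0.296 -0.     0.955]
 [-0.955  0.001  0.296]
 [-0.001 -1.    -0.   ]] [ 1.16187541  0.47762514  0.02237254  1.5562097  -0.01154772  1.10931244
 -0.08308664] [ 0.0837687  -0.24340113 -0.2690449 ] 0.15
```

View pics/w1.png

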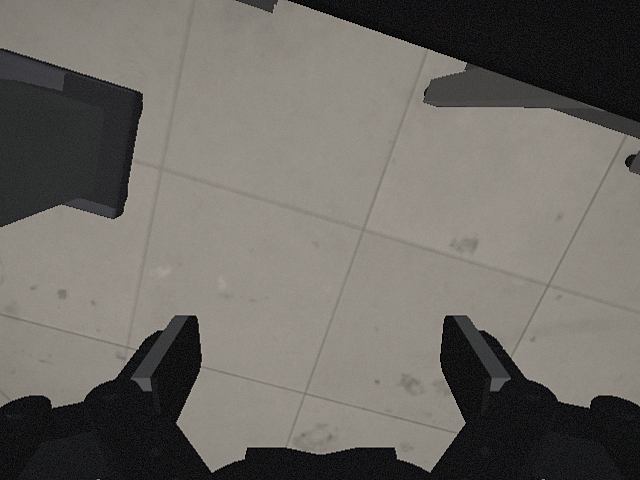

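The call was refused because every row needs all seven keys, so the view hasn't changed. I'll resend with full rows.

jog_arm([
  {"gripper": 85, "tx": -22, "ty": -5, "tz": 23, "ax": 0, "ay": -0.117, "az": 0},
  {"gripper": 85, "tx": -19, "ty": -5, "tz": 26, "ax": 0, "ay": -0.117, "az": 0},
  {"gripper": 85, "tx": -16, "ty": -5, "tz": 28, "ax": 0, "ay": -0.117, "az": 0},
  {"gripper": 85, "tx": -13, "ty": -5, "tz": 29, "ax": 0, "ay": -0.117, "az": 0},
  {"gripper": 85, "tx": -9, "ty": -5, "tz": 31, "ax": 0, "ay": -0.117, "az": 0},
  {"gripper": 85, "tx": -5, "ty": -5, "tz": 31, "ax": 0, "ay": -0.117, "az": 0},
  {"gripper": 85, "tx": -2, "ty": -5, "tz": 32, "ax": 0, "ay": -0.117, "az": 0},
  {"gripper": 85, "tx": 2, "ty": -5, "tz": 32, "ax": 0, "ay": -0.117, "az": 0},
])

```text
clock: 1.0
tcp_pos: [0.326, -0.4206, 0.2855]
orientation: [-1.555, 0.259, -0.258]
contact_force: [0.8, -0.1, 0.8]
grip_width: 0.0849
```

jog_arm([
  {"gripper": 85, "tx": 6, "ty": -5, "tz": 31, "ax": 0, "ay": -0.117, "az": 0},
  {"gripper": 85, "tx": 9, "ty": -5, "tz": 30, "ax": 0, "ay": -0.117, "az": 0},
  {"gripper": 85, "tx": 13, "ty": -5, "tz": 29, "ax": 0, "ay": -0.117, "az": 0},
  {"gripper": 85, "tx": 16, "ty": -5, "tz": 27, "ax": 0, "ay": -0.117, "az": 0},
  {"gripper": 85, "tx": 19, "ty": -5, "tz": 25, "ax": 0, "ay": -0.117, "az": 0},
  {"gripper": 85, "tx": 22, "ty": -5, "tz": 23, "ax": 0, "ay": -0.117, "az": 0},
  {"gripper": 85, "tx": 25, "ty": -5, "tz": 20, "ax": 0, "ay": -0.117, "az": 0},
  {"gripper": 85, "tx": 27, "ty": -5, "tz": 17, "ax": 0, "ay": -0.117, "az": 0},
  {"gripper": 85, "tx": 0, "ty": 0, "tz": 0, "ax": 0, "ay": 0, "az": 0},
])

```text
clock: 1.9
tcp_pos: [0.4537, -0.1974, 0.3263]
orientation: [-1.517, -0.482, 0.477]
contact_force: [0.1, -0.1, 1.4]
grip_width: 0.085
```

Run:
```python
from h import *
p,r,o=cur();print(p,r.as_matrix().round(3),o["joints"],o["contact_force"],o["clock"])
snap("w2")
```

```text
[ 0.45372215 -0.19742953  0.3263052 ] [[ 0.818  0.003 -0.575]
 [ 0.575  0.001  0.818]
 [ 0.003 -1.    -0.001]] [ 0.78038634  0.14384649 -0.54460835  1.84321797  0.07893183  1.17393608
  0.82204873] [ 0.1303776  -0.06393024  1.35126606] 1.9
```

View pics/w2.png

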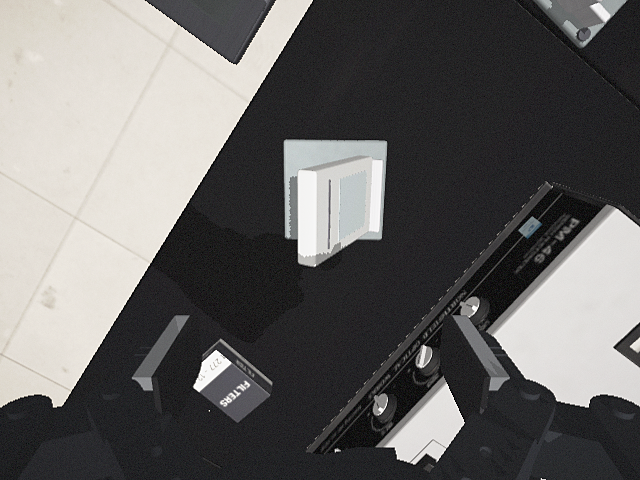

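The wrist view shows the rest at (335,190), with the cassette's top edge between (300,170) and (308,265). The filter box is at (235,380). The instrument is on the right.

Run:
```python
from h import *
im=cv2.imread("pics/w2.png")[130:275,270:400];cv2.imwrite("pics/w2c.png",cv2.resize(im,None,fx=4,fy=4,interpolation=cv2.INTER_CUBIC))
```

```text
(no output)
```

View pics/w2c.png

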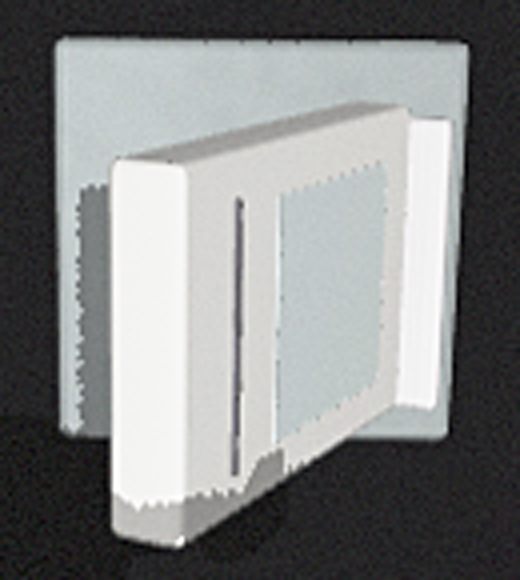

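Run:
```python
from h import *
T,S,W=cal("top"),cal("side"),ld("w2")
B=np.array([(55,-55,8),(55,55,8),(-55,55,8),(-55,-55,8)])/1e3
t=un([(330,103),(58,287),(243,568),(515,380)],10,(355,250)); s=un([(62,310),(155,490),(418,437)],10,(350,195))
w=un([(447,440),(468,42),(57,38),(60,435)],4,(270,130))
f=lambda v:np.concatenate([2*(proj(place(B,*v),T)-t).ravel(),2*(proj(place(B[:3],*v),S)-s).ravel(),(proj(place(B,*v),W)-w).ravel()])
r=least_squares(f,[.47,-.2,.6]);print("rest",r.x,r.fun.round(1))
fw=least_squares(lambda v:(proj(place(B,*v),W)-w).ravel(),[.47,-.2,.6]);print("wrist only",fw.x,fw.fun.round(1))
# cassette free: x,y,z,yaw,tilt
C=np.array([(9,40,120),(9,-40,120),(-9,40,120),(-9,-40,120)])/1e3
def cas(v,L):
    a=v[4];return place(np.atleast_2d(L)@np.array([[np.cos(a),0,np.sin(a)],[0,1,0],[-np.sin(a),0,np.cos(a)]]),v[0],v[1],v[3],v[2])
ct=un([(280,435),(490,290),(300,475),(510,335)],10,(355,250)); cs=un([(372,190),(280,50),(396,183),(300,42)],10,(350,195))
cw=un([(187,165),(183,548),(112,162),(112,542)],4,(270,130)); bw=un([(405,108)],4,(270,130));Lb=np.array([[9,40,0.]])/1e3
g=lambda v:np.concatenate([2*(proj(cas(v,C),T)-ct).ravel(),(proj(cas(v,C),S)-cs).ravel(),(proj(cas(v,C),W)-cw).ravel()])
x0=place([[.03,0,.026]],*fw.x)[0]
c=least_squares(g,[*x0,fw.x[2],.5]);print("cas",c.x,c.fun.round(1));print("expected",x0)
c2=least_squares(lambda v:g([*v,.5]),[*x0,fw.x[2]]);print("tilt fixed",c2.x,c2.fun.round(1))
pc=place(np.array([[.03-.09*np.sin(.5),0,.026+.09*np.cos(.5)]]),*fw.x); print("TCP pt rest-based",pc,"cas-based",cas(c.x,[[0,0,.09]]),cas([*c2.x,.5],[[0,0,.09]]))
```

```text
rest [ 0.47250555 -0.1967724   0.60365971] [-1.2  0.5 -2.4  0.3 -1.3  1.5  0.1  1.6 -0.5 -2.2 -0.2 -1.2  1.3 -0.5
  0.9  0.8  1.3  0.4 -1.1  0.5  0.   1.4]
wrist only [ 0.4718066  -0.19630283  0.60010084] [ 0.5  0.3  1.2 -0.2 -1.2 -0.4 -0.4  0.5]
cas [ 0.49995814 -0.17773028  0.02210654  0.60523629  0.52528588] [-2.3  0.4 -0.3 -0.  -1.3  1.5  0.4  0.2 -1.2 -1.2  0.1 -0.2  0.1  0.8
  1.7  1.8 -0.   1.5  0.6  1.5 -0.7  0.4  0.2 -1. ]
expected [ 0.49656496 -0.17936106  0.026     ]
tilt fixed [ 0.49779924 -0.1792609   0.02054714  0.60506048] [-2.4  0.4 -0.4 -0.1 -1.2  1.6  0.5  0.2 -1.2 -1.1  0.  -0.2  0.1  0.7
  1.7  1.8  0.1  1.5  0.7  1.4 -0.9  0.4  0.1 -0.9]
TCP pt rest-based [[ 0.46095559 -0.20372802  0.10498243]] cas-based [[ 0.46284351 -0.2034081   0.09997279]] [[ 0.46231116 -0.20380416  0.09952957]]
```

Run:
```python
from h import *
y=.603;c,s=np.cos(y),np.sin(y);a=.5
f=np.array([np.sin(a)*c,np.sin(a)*s,-np.cos(a)]);cx=np.array([np.cos(a)*c,np.cos(a)*s,np.sin(a)])
Q=tool(f,cx);P=np.array([.462,-.2035,.102])
plan(P-.11*f,Q,7)
```

```text
n 7 w [-0.     0.    -0.071] step mm 19.4
[-6.7 18.2 -1.2]
[-8.  17.6 -1.2]
[-9.2 17.  -1.2]
[-10.4  16.3  -1.2]
[-11.5  15.5  -1.2]
[-12.6  14.7  -1.2]
[-13.6  13.7  -1.2]
```

jog_arm([
  {"gripper": 60, "tx": -7, "ty": 18, "tz": -1, "ax": 0, "ay": 0, "az": -0.071},
  {"gripper": 60, "tx": -8, "ty": 18, "tz": -1, "ax": 0, "ay": 0, "az": -0.071},
  {"gripper": 60, "tx": -9, "ty": 17, "tz": -1, "ax": 0, "ay": 0, "az": -0.071},
  {"gripper": 60, "tx": -10, "ty": 16, "tz": -1, "ax": 0, "ay": 0, "az": -0.071},
  {"gripper": 60, "tx": -11.5, "ty": 15.5, "tz": -1, "ax": 0, "ay": 0, "az": -0.071},
  {"gripper": 60, "tx": -12.5, "ty": 14.5, "tz": -1, "ax": 0, "ay": 0, "az": -0.071},
  {"gripper": 60, "tx": -13.5, "ty": 13.5, "tz": -1, "ax": 0, "ay": 0, "az": -0.071},
  {"gripper": 60, "tx": 0, "ty": 0, "tz": 0, "ax": 0, "ay": 0, "az": 0},
  {"gripper": 60, "tx": 0, "ty": 0, "tz": 0, "ax": 0, "ay": 0, "az": 0},
])

```text
clock: 2.85
tcp_pos: [0.4161, -0.2351, 0.1989]
orientation: [-1.34, -0.817, 0.081]
contact_force: [1.0, 0.2, -0.2]
grip_width: 0.0598
```

Run:
```python
from h import *
y=.603;c,s=np.cos(y),np.sin(y);a=.5
f=np.array([np.sin(a)*c,np.sin(a)*s,-np.cos(a)]);cx=np.array([np.cos(a)*c,np.cos(a)*s,np.sin(a)])
Q=tool(f,cx);P=np.array([.462,-.2035,.102])
p,r,o=cur();print(p,o["joints"].round(2),o["contact_force"],"to go in tool axes",r.inv().apply(P-p)*1e3,(r.inv()*Q).as_rotvec())
snap("w3")
```

```text
[ 0.41609529 -0.23507474  0.1988672 ] [ 1.17  0.24 -0.55  2.16 -0.56  0.69  1.67] [ 1.03459767  0.22207484 -0.15924663] to go in tool axes [2.94564533e+00 1.11708468e+02 4.47531959e-02] [ 0.00053279 -0.00458092 -0.00439899]
```

View pics/w3.png

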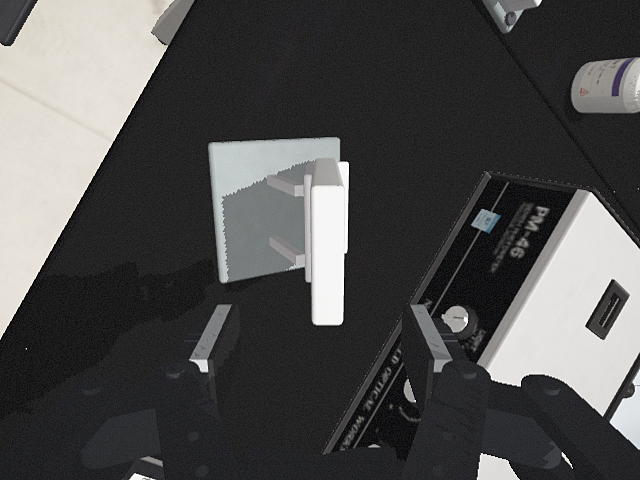

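The cassette's top edge (312–343, 190–325) lies square between the fingers, about 3 mm to tool +x, which matches the plan. I'll go in and grip.

jog_arm([
  {"gripper": 60, "tx": 2.5, "ty": 28, "tz": 0, "ax": 0, "ay": 0, "az": 0},
  {"gripper": 60, "tx": 0, "ty": 28, "tz": 0, "ax": 0, "ay": 0, "az": 0},
  {"gripper": 60, "tx": 0, "ty": 28, "tz": 0, "ax": 0, "ay": 0, "az": 0},
  {"gripper": 60, "tx": 0, "ty": 27, "tz": 0, "ax": 0, "ay": 0, "az": 0},
  {"gripper": 60, "tx": 0, "ty": 0, "tz": 0, "ax": 0, "ay": 0, "az": 0},
  {"gripper": 60, "tx": 0, "ty": 0, "tz": 0, "ax": 0, "ay": 0, "az": 0},
])

```text
clock: 3.5
tcp_pos: [0.4633, -0.2025, 0.1037]
orientation: [-1.34, -0.823, 0.084]
contact_force: [-0.4, -0.6, 0.3]
grip_width: 0.06
```

Run:
```python
from h import *
snap("w4")
```

```text
(no output)
```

View pics/w4.png

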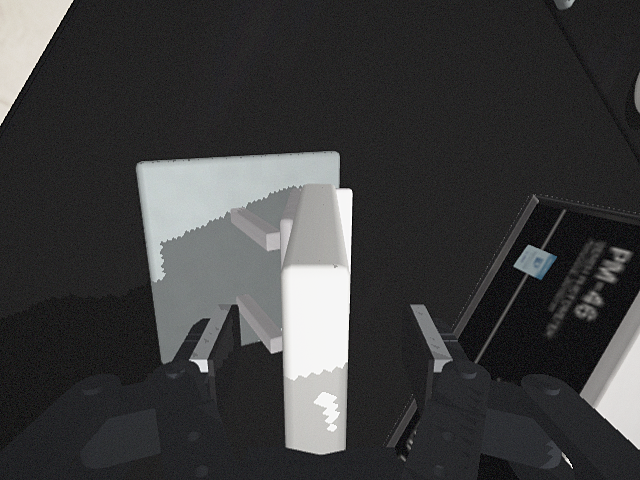

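The cassette's top edge (283–348, 265–450) is centred between the pads. I'll close on it.

jog_arm([
  {"gripper": 0, "tx": 0, "ty": 0, "tz": 0, "ax": 0, "ay": 0, "az": 0},
  {"gripper": 0, "tx": 0, "ty": 0, "tz": 0, "ax": 0, "ay": 0, "az": 0},
  {"gripper": 0, "tx": 0, "ty": 0, "tz": 0, "ax": 0, "ay": 0, "az": 0},
  {"gripper": 0, "tx": 0, "ty": 0, "tz": 0, "ax": 0, "ay": 0, "az": 0},
  {"gripper": 0, "tx": 0, "ty": 0, "tz": 0, "ax": 0, "ay": 0, "az": 0},
  {"gripper": 0, "tx": 0, "ty": 0, "tz": 0, "ax": 0, "ay": 0, "az": 0},
  {"gripper": 0, "tx": 0, "ty": 0, "tz": 0, "ax": 0, "ay": 0, "az": 0},
], newtons=50)

```text
clock: 4.25
tcp_pos: [0.4624, -0.2037, 0.1035]
orientation: [-1.341, -0.821, 0.082]
contact_force: [-4.2, -0.3, 7.5]
grip_width: 0.0174
```

Run:
```python
from h import *
p,r,o=cur();print(p,o["grip_width"],o["contact_force"])
# lift: along cassette z (away from rest) i.e. tool -y, to raise
y0=r.as_matrix()
print(y0.round(3))
```

```text
[ 0.46235012 -0.20365863  0.10350493] 0.017422375348108306 [-4.17698732 -0.30338575  7.53850478]
[[ 0.725  0.394 -0.566]
 [ 0.498  0.269  0.825]
 [ 0.477 -0.879 -0.001]]
```

Run:
```python
from h import *
p,r,o=cur();p1=p+r.apply([0,-.08,0]);print(p1)
plan([.46,-.02,.31],tool([0,0,-1],[np.cos(-.068),np.sin(-.068),0]),10,p1,r)
```

```text
[ 0.43083497 -0.22517424  0.17381761]
n 10 w [-0.017  0.066  0.048] step mm 24.8
[18.8 -5.3 15.3]
[17.5 -6.4 16.3]
[16.1 -7.5 17.3]
[14.5 -8.5 18.2]
[12.9 -9.5 19. ]
[ 11.1 -10.4  19.6]
[  9.3 -11.2  20.1]
[  7.4 -11.9  20.4]
[  5.5 -12.6  20.6]
[  3.5 -13.2  20.7]
```

jog_arm([
  {"gripper": 0, "tx": 0, "ty": -10, "tz": 0, "ax": 0, "ay": 0, "az": 0},
  {"gripper": 0, "tx": 0, "ty": -20, "tz": 0, "ax": 0, "ay": 0, "az": 0},
  {"gripper": 0, "tx": 0, "ty": -25, "tz": 0, "ax": 0, "ay": 0, "az": 0},
  {"gripper": 0, "tx": 0, "ty": -25, "tz": 0, "ax": 0, "ay": 0, "az": 0},
  {"gripper": 0, "tx": 0, "ty": 0, "tz": 0, "ax": 0, "ay": 0, "az": 0},
])

```text
clock: 4.75
tcp_pos: [0.4306, -0.227, 0.1755]
orientation: [-1.346, -0.821, 0.08]
contact_force: [0.8, -0.6, -0.7]
grip_width: 0.0175
```

jog_arm([
  {"gripper": 0, "tx": 19, "ty": -5, "tz": 15, "ax": -0.017, "ay": 0.066, "az": 0.048},
  {"gripper": 0, "tx": 17.5, "ty": -6.5, "tz": 16, "ax": -0.017, "ay": 0.066, "az": 0.048},
  {"gripper": 0, "tx": 16, "ty": -7.5, "tz": 17, "ax": -0.017, "ay": 0.066, "az": 0.048},
  {"gripper": 0, "tx": 14.5, "ty": -8.5, "tz": 18, "ax": -0.017, "ay": 0.066, "az": 0.048},
  {"gripper": 0, "tx": 13, "ty": -9.5, "tz": 19, "ax": -0.017, "ay": 0.066, "az": 0.048},
  {"gripper": 0, "tx": 11, "ty": -10.5, "tz": 19.5, "ax": -0.017, "ay": 0.066, "az": 0.048},
  {"gripper": 0, "tx": 9, "ty": -11, "tz": 20, "ax": -0.017, "ay": 0.066, "az": 0.048},
  {"gripper": 0, "tx": 7.5, "ty": -12, "tz": 20.5, "ax": -0.017, "ay": 0.066, "az": 0.048},
  {"gripper": 0, "tx": 5.5, "ty": -12.5, "tz": 20.5, "ax": -0.017, "ay": 0.066, "az": 0.048},
  {"gripper": 0, "tx": 3.5, "ty": -13, "tz": 20.5, "ax": -0.017, "ay": 0.066, "az": 0.048},
  {"gripper": 0, "tx": 0, "ty": 0, "tz": 0, "ax": 0, "ay": 0, "az": 0},
  {"gripper": 0, "tx": 0, "ty": 0, "tz": 0, "ax": 0, "ay": 0, "az": 0},
])

```text
clock: 5.95
tcp_pos: [0.4605, -0.0206, 0.3075]
orientation: [-1.572, 0.055, -0.053]
contact_force: [-0.6, 0.1, -1.4]
grip_width: 0.0177
```

Run:
```python
from h import *
p,r,o=cur();print(p,r.as_matrix().round(3),o["joints"].round(2),o["grip_width"])
snap("w5")
```

```text
[ 0.4605013  -0.02059006  0.30754865] [[ 0.998 -0.001  0.069]
 [-0.069 -0.002  0.998]
 [-0.001 -1.    -0.002]] [ 0.47  0.1  -0.59  1.93  0.06  1.13 -0.22] 0.017681065223032404
```

View pics/w5.png

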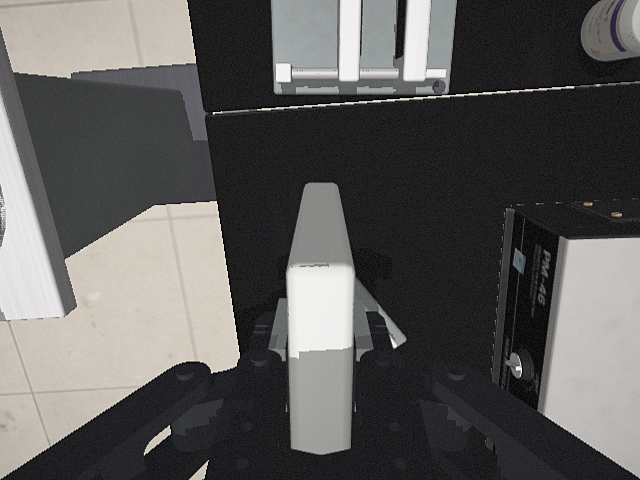

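The cassette hangs upright in the pads and its top edge is at (320,270). Only the stand's near end is visible at the top of the image, so I'll move 100 mm left.

jog_arm([
  {"gripper": 0, "tx": -10, "ty": -10, "tz": 25, "ax": 0, "ay": 0, "az": 0},
  {"gripper": 0, "tx": -10, "ty": -10, "tz": 25, "ax": 0, "ay": 0, "az": 0},
  {"gripper": 0, "tx": 0, "ty": -10, "tz": 25, "ax": 0, "ay": 0, "az": 0},
  {"gripper": 0, "tx": 0, "ty": -10, "tz": 25, "ax": 0, "ay": 0, "az": 0},
  {"gripper": 0, "tx": 0, "ty": 0, "tz": 10, "ax": 0, "ay": 0, "az": 0},
  {"gripper": 0, "tx": 0, "ty": 0, "tz": 0, "ax": 0, "ay": 0, "az": 0},
])

```text
clock: 6.6
tcp_pos: [0.4481, 0.0902, 0.3471]
orientation: [-1.573, 0.056, -0.054]
contact_force: [-0.2, -0.6, -0.9]
grip_width: 0.0175
```

Run:
```python
from h import *
p,r,o=cur();print(p,o["joints"].round(2),o["clock"])
snap("w6")
```

```text
[0.44811331 0.09022739 0.34710671] [ 0.34  0.07 -0.7   1.88  0.05  1.21 -0.45] 6.6
```

View pics/w6.png

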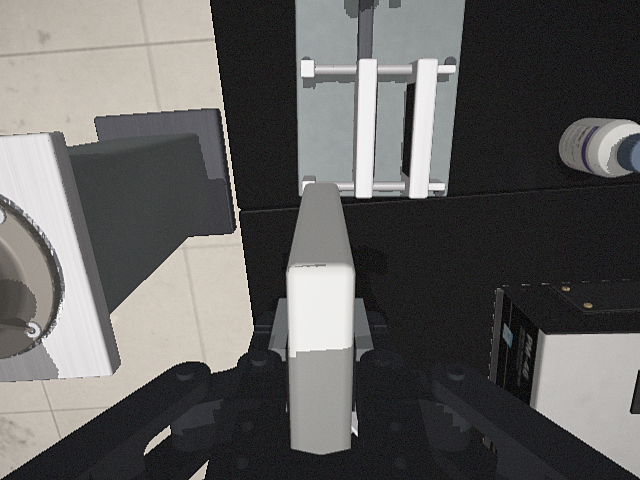

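The whole bay is in view, with jaws at (366,130) and (424,130) and rods at rows 70 and 187. I'll zoom in to measure it.

Run:
```python
from h import *
im=cv2.imread("pics/w6.png")[0:205,285:475];cv2.imwrite("pics/w6c.png",cv2.resize(im,None,fx=4,fy=4,interpolation=cv2.INTER_CUBIC)[:,:]) if 0 else cv2.imwrite("pics/w6c.png",cv2.resize(im,(0,0),fx=2.9,fy=2.9,interpolation=cv2.INTER_CUBIC))
im=cv2.imread("pics/w6.png")[50:200,295:465];cv2.imwrite("pics/w6c.png",cv2.resize(im,(0,0),fx=4,fy=4,interpolation=cv2.INTER_CUBIC))
```

```text
(no output)
```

View pics/w6c.png

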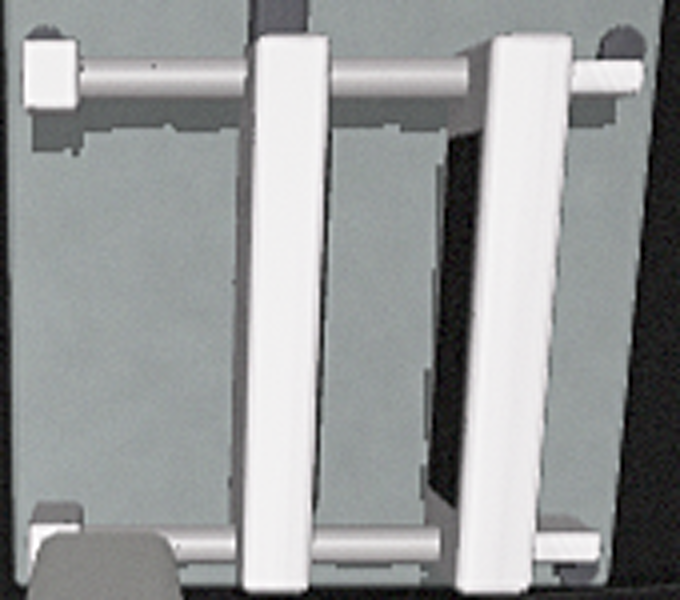

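Run:
```python
from h import *
C=ld("w6")
def back(u,z):
    K,T=C;d=T[:3,:3]@np.linalg.solve(K,[u[0],u[1],1]);return T[:3,3]+d*(z-T[2,3])/d[2]
U=lambda c:un([c],4,(295,50))[0]
pts={'mov far':((327,38),.06),'mov near':((308,590),.06),'fix far':((493,36),.06),'fix near':((457,590),.06),
'rodF':((250,76),.032),'rodF2':((470,76),.032),'rodN':((230,545),.032),'rodN2':((440,545),.032)}
w={k:back(U(c),z) for k,(c,z) in pts.items()}
for k in w:print(k,w[k].round(4))
for a,b in (('mov far','mov near'),('fix far','fix near')):
    d=w[a]-w[b];print("yaw",np.arctan2(-d[0],d[1]),np.linalg.norm(d))
d=w['rodF2']-w['rodF'];print("rod yaw",np.arctan2(d[1],d[0]));d=w['rodN2']-w['rodN'];print(np.arctan2(d[1],d[0]))
# base corners near: 
for c in ((20,585),(607,580)):print("corner",back(U(c),.01).round(4))
# rods mid -> bay y; express in stand axes
for yaw in (-.068,):
    Rz=R.from_euler('z',-yaw)
    for k in w:print(k,"stand-axes rel .5158,.2093:",(Rz.apply(w[k]-[.5158,.2093,0])*1e3).round(1))
```

```text
mov far [0.5062 0.2052 0.06  ]
mov near [0.4977 0.0763 0.06  ]
fix far [0.5442 0.2029 0.06  ]
fix near [0.5354 0.0737 0.06  ]
rodF [0.4906 0.2002 0.032 ]
rodF2 [0.5448 0.1965 0.032 ]
rodN [0.4803 0.0838 0.032 ]
rodN2 [0.5365 0.0799 0.032 ]
yaw -0.06561621059752046 0.1291093080040079
yaw -0.06810642898980632 0.12952171002944105
rod yaw -0.06972074128899643
-0.06949000193287982
corner [0.4217 0.0722 0.01  ]
corner [0.5878 0.0621 0.01  ]
mov far stand-axes rel .5158,.2093: [-9.3 -4.8 60. ]
mov near stand-axes rel .5158,.2093: [  -9.  -133.9   60. ]
fix far stand-axes rel .5158,.2093: [28.8 -4.4 60. ]
fix near stand-axes rel .5158,.2093: [  28.8 -133.9   60. ]
rodF stand-axes rel .5158,.2093: [-24.5 -10.8  32. ]
rodF2 stand-axes rel .5158,.2093: [ 29.8 -10.8  32. ]
rodN stand-axes rel .5158,.2093: [ -26.9 -127.6   32. ]
rodN2 stand-axes rel .5158,.2093: [  29.4 -127.7   32. ]
```

Run:
```python
from h import *
K,T=ld("w6");p,r,o=cur()
# camera pose in tool frame
Rc=r.inv().as_matrix()@T[:3,:3];tc=r.inv().apply(T[:3,3]-p)
def onplane(u,ax,val):
    d=Rc@np.linalg.solve(K,[u[0],u[1],1]);return (tc+d*(val-tc[ax])/d[ax])*1e3
for u in ((289,266),(354,266),(292,450),(350,450)): print(u,onplane(u,1,-.03).round(1))
# front-face lower edge with tool z = far face
for u in ((304,183),(338,183)): print(u,onplane(u,2,.04).round(1))
for u in ((289,266),(354,266)): print(u,onplane(u,2,.04).round(1))
```

```text
(289, 266) [ -9.4 -30.   41.6]
(354, 266) [  7.1 -30.   41.6]
(292, 450) [ -9.7 -30.  -17. ]
(350, 450) [  7.5 -30.  -16.9]
(304, 183) [-10.3  97.7  40. ]
(338, 183) [ 8.3 97.9 40. ]
(289, 266) [ -9.7 -26.   40. ]
(354, 266) [  7.5 -25.9  40. ]
```

Run:
```python
from h import *
p,r,o=cur();P=np.array([.5205,.1387,.30])
print(r.inv().apply(P-p)*1e3,(r.inv()*tool([0,0,-1],[np.cos(.068),-np.sin(.068),0])).as_rotvec())
```

```text
[68.7634317  46.52982375 54.93473289] [ 0.00334588 -0.0034708  -0.001804  ]
```

jog_arm([
  {"gripper": 0, "tx": 20, "ty": 0, "tz": 15, "ax": 0, "ay": 0, "az": 0},
  {"gripper": 0, "tx": 25, "ty": 16, "tz": 20, "ax": 0, "ay": 0, "az": 0},
  {"gripper": 0, "tx": 24, "ty": 30, "tz": 20, "ax": 0, "ay": 0, "az": 0},
  {"gripper": 0, "tx": 0, "ty": 0, "tz": 0, "ax": 0, "ay": 0, "az": 0},
  {"gripper": 0, "tx": 0, "ty": 0, "tz": 0, "ax": 0, "ay": 0, "az": 0},
])

```text
clock: 7.15
tcp_pos: [0.5208, 0.1381, 0.2997]
orientation: [-1.574, 0.061, -0.053]
contact_force: [0.2, -0.4, -1.2]
grip_width: 0.0175
```

Run:
```python
from h import *
p,r,o=cur();P=np.array([.5205,.1387,.115])
print(p,r.inv().apply(P-p)*1e3,(r.inv()*tool([0,0,-1],[np.cos(.068),-np.sin(.068),0])).as_rotvec(),o["joints"].round(2))
snap("w7");snap("s7","side")
```

```text
[0.52083698 0.13809365 0.29968848] [  0.45837805 184.68481193   1.27442522] [ 0.00374793 -0.00450792 -0.00454802] [ 0.21  0.28 -0.71  1.77  0.2   1.16 -0.63]
```

View pics/w7.png

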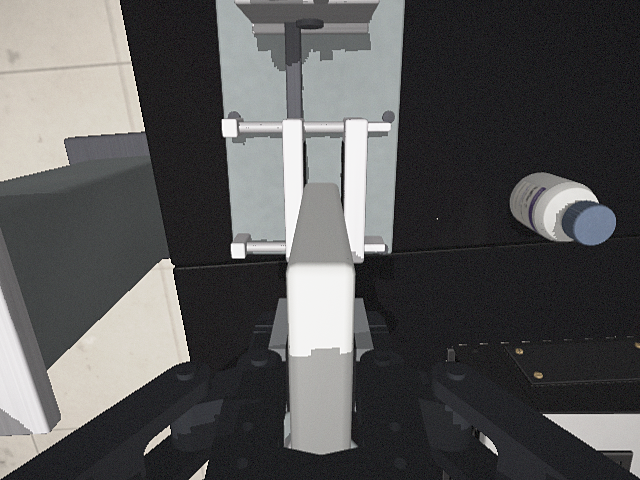

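View pics/s7.png

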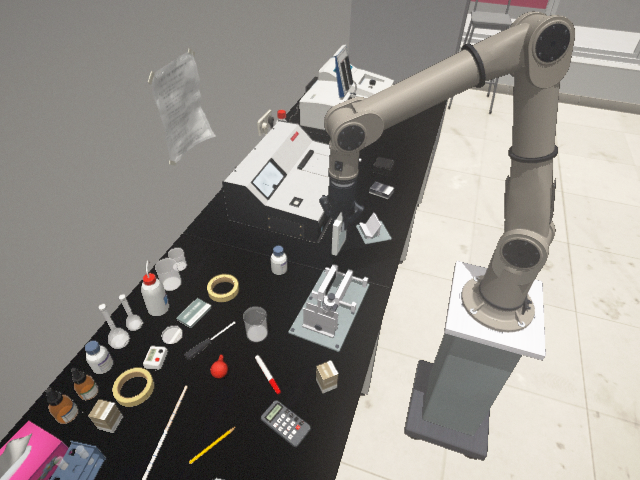

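The cassette's lower edge (322,184) lines up with the gap between the jaws (304–345). I'll descend.

jog_arm([
  {"gripper": 0, "tx": 0, "ty": 30, "tz": 1, "ax": 0, "ay": 0, "az": -0.004},
  {"gripper": 0, "tx": 0, "ty": 35, "tz": 0, "ax": 0.003, "ay": -0.004, "az": 0},
  {"gripper": 0, "tx": 0, "ty": 35, "tz": 0, "ax": 0, "ay": 0, "az": 0},
  {"gripper": 0, "tx": 0, "ty": 30, "tz": 0, "ax": 0, "ay": 0, "az": 0},
  {"gripper": 0, "tx": 0, "ty": 20, "tz": 0, "ax": 0, "ay": 0, "az": 0},
  {"gripper": 0, "tx": 0, "ty": 0, "tz": 0, "ax": 0, "ay": 0, "az": 0},
])

```text
clock: 7.85
tcp_pos: [0.5203, 0.1388, 0.1504]
orientation: [-1.572, 0.053, -0.054]
contact_force: [0.2, -0.2, -1.2]
grip_width: 0.0176
```

Run:
```python
from h import *
p,r,o=cur();P=np.array([.5205,.1387,.115])
print(p,r.inv().apply(P-p)*1e3,o["contact_force"],r.as_matrix()[:,1])
snap("w8");snap("s8","side")
im=cv2.imread("pics/s8.png")[180:360,270:390];cv2.imwrite("pics/s8c.png",cv2.resize(im,(0,0),fx=3.3,fy=3.3,interpolation=cv2.INTER_CUBIC))
```

```text
[0.5203455  0.13882519 0.15039402] [ 0.13099168 35.39430333 -0.0500963 ] [ 0.22934645 -0.16611088 -1.21291602] [ 7.69732771e-04 -1.87175875e-03 -9.99997952e-01]
```

View pics/w8.png

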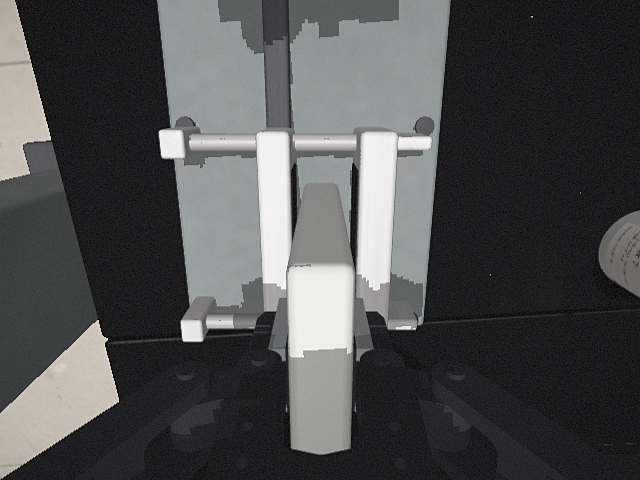

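View pics/s8c.png

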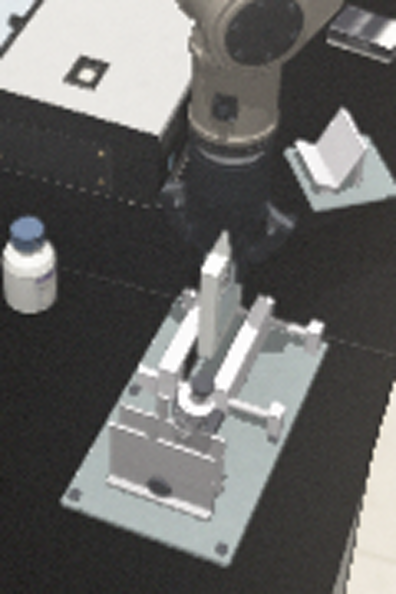

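The cassette is centred in the gap. I'll go down 36 mm, then feel for the floor.

jog_arm([
  {"gripper": 0, "tx": 0, "ty": 12, "tz": 0, "ax": 0, "ay": 0, "az": 0},
  {"gripper": 0, "tx": 0, "ty": 12, "tz": 0, "ax": 0, "ay": 0, "az": 0},
  {"gripper": 0, "tx": 0, "ty": 12, "tz": 0, "ax": 0, "ay": 0, "az": 0},
  {"gripper": 0, "tx": 0, "ty": 4, "tz": 0, "ax": 0, "ay": 0, "az": 0},
  {"gripper": 0, "tx": 0, "ty": 0, "tz": 0, "ax": 0, "ay": 0, "az": 0},
  {"gripper": 0, "tx": 0, "ty": 0, "tz": 0, "ax": 0, "ay": 0, "az": 0},
])

```text
clock: 8.55
tcp_pos: [0.522, 0.1411, 0.1117]
orientation: [-1.57, 0.05, -0.055]
contact_force: [0.1, -0.2, -1.2]
grip_width: 0.0174
```

jog_arm([
  {"gripper": 0, "tx": 0, "ty": 2, "tz": 0, "ax": 0, "ay": 0, "az": 0},
  {"gripper": 0, "tx": 0, "ty": 0, "tz": 0, "ax": 0, "ay": 0, "az": 0},
])

```text
clock: 8.75
tcp_pos: [0.5221, 0.1409, 0.1099]
orientation: [-1.57, 0.05, -0.056]
contact_force: [0.6, 0.6, -0.9]
grip_width: 0.017
```

jog_arm([
  {"gripper": 0, "tx": 0, "ty": 2, "tz": 0, "ax": 0, "ay": 0, "az": 0},
  {"gripper": 0, "tx": 0, "ty": 0, "tz": 0, "ax": 0, "ay": 0, "az": 0},
])

```text
clock: 8.95
tcp_pos: [0.5218, 0.1408, 0.1076]
orientation: [-1.57, 0.05, -0.056]
contact_force: [0.1, -0.4, -2.2]
grip_width: 0.0174
```

jog_arm([
  {"gripper": 0, "tx": -1, "ty": 2, "tz": -1.5, "ax": 0, "ay": 0, "az": 0},
  {"gripper": 0, "tx": 0, "ty": 0, "tz": 0, "ax": 0, "ay": 0, "az": 0},
])

```text
clock: 9.15
tcp_pos: [0.5205, 0.1391, 0.1054]
orientation: [-1.57, 0.05, -0.055]
contact_force: [-0.3, 0.8, -1.4]
grip_width: 0.0175
```

jog_arm([
  {"gripper": 0, "tx": 0, "ty": 1.5, "tz": 0, "ax": 0, "ay": 0, "az": 0},
  {"gripper": 0, "tx": 0, "ty": 0, "tz": 0, "ax": 0, "ay": 0, "az": 0},
])

```text
clock: 9.35
tcp_pos: [0.5208, 0.1394, 0.1041]
orientation: [-1.57, 0.05, -0.056]
contact_force: [0.5, -0.6, -1.3]
grip_width: 0.0174
```

jog_arm([
  {"gripper": 0, "tx": 0, "ty": 1.5, "tz": 0, "ax": 0, "ay": 0, "az": 0},
  {"gripper": 0, "tx": 0, "ty": 0, "tz": 0, "ax": 0, "ay": 0, "az": 0},
])

```text
clock: 9.55
tcp_pos: [0.5208, 0.1394, 0.1026]
orientation: [-1.57, 0.05, -0.056]
contact_force: [0.6, -0.9, -1.5]
grip_width: 0.0176
```

jog_arm([
  {"gripper": 0, "tx": 0, "ty": 1.5, "tz": 0, "ax": 0, "ay": 0, "az": 0},
  {"gripper": 0, "tx": 0, "ty": 0, "tz": 0, "ax": 0, "ay": 0, "az": 0},
])

```text
clock: 9.75
tcp_pos: [0.5208, 0.1394, 0.101]
orientation: [-1.57, 0.05, -0.056]
contact_force: [0.6, 0.6, -1.3]
grip_width: 0.0174
```

jog_arm([
  {"gripper": 0, "tx": 0, "ty": 1.5, "tz": 0, "ax": 0, "ay": 0, "az": 0},
  {"gripper": 0, "tx": 0, "ty": 0, "tz": 0, "ax": 0, "ay": 0, "az": 0},
])

```text
clock: 9.95
tcp_pos: [0.5208, 0.1394, 0.0995]
orientation: [-1.57, 0.05, -0.055]
contact_force: [0.1, -1.0, -1.2]
grip_width: 0.0173
```

jog_arm([
  {"gripper": 0, "tx": 0, "ty": 1.5, "tz": 0, "ax": 0, "ay": 0, "az": 0},
  {"gripper": 0, "tx": 0, "ty": 0, "tz": 0, "ax": 0, "ay": 0, "az": 0},
])

```text
clock: 10.15
tcp_pos: [0.521, 0.1395, 0.0984]
orientation: [-1.57, 0.05, -0.056]
contact_force: [-1.0, 0.2, 0.5]
grip_width: 0.0171
```

Run:
```python
from h import *
snap("w9");snap("s9","side")
im=cv2.imread("pics/s9.png")[180:360,270:390];cv2.imwrite("pics/s9c.png",cv2.resize(im,(0,0),fx=3.3,fy=3.3,interpolation=cv2.INTER_CUBIC))
```

```text
(no output)
```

View pics/w9.png

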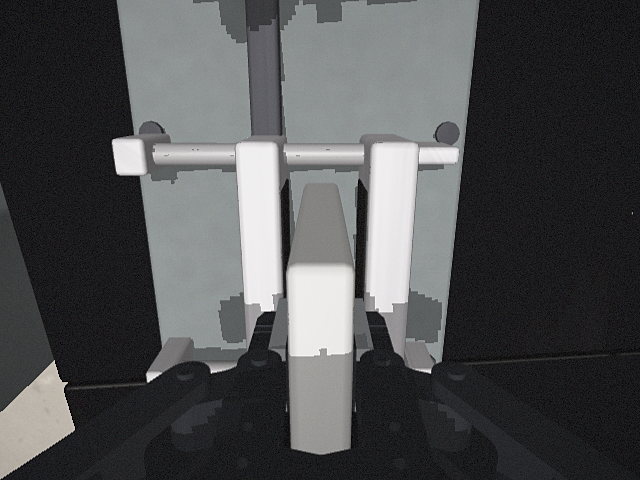

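View pics/s9c.png

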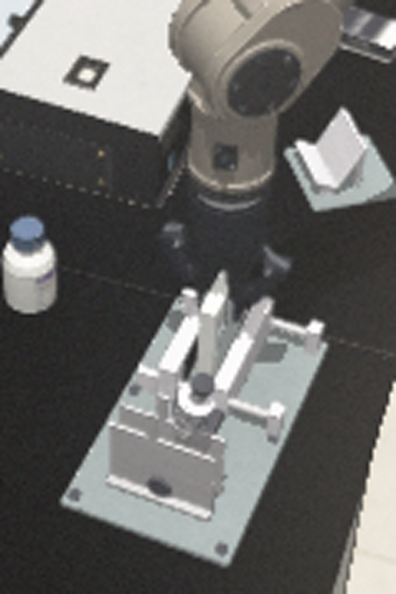

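The cassette stands centred in the gap, with its lower edge at (321,184). The z force has just risen, which suggests it is on the floor. One more millimetre to confirm.

jog_arm([
  {"gripper": 0, "tx": 0, "ty": 0.8, "tz": 0, "ax": 0, "ay": 0, "az": 0},
  {"gripper": 0, "tx": 0, "ty": 0, "tz": 0, "ax": 0, "ay": 0, "az": 0},
])

```text
clock: 10.45
tcp_pos: [0.5211, 0.1397, 0.0983]
orientation: [-1.57, 0.049, -0.056]
contact_force: [-2.1, -0.9, 8.6]
grip_width: 0.0173
```

The floor is felt at 8.6 N. I'll ease off slightly and open.

jog_arm([
  {"gripper": 0, "tx": 0, "ty": -0.7, "tz": 0, "ax": 0, "ay": 0, "az": 0},
  {"gripper": 20, "tx": 0, "ty": 0, "tz": 0, "ax": 0, "ay": 0, "az": 0},
  {"gripper": 24, "tx": 0, "ty": 0, "tz": 0, "ax": 0, "ay": 0, "az": 0},
  {"gripper": 35, "tx": 0, "ty": 0, "tz": 0, "ax": 0, "ay": 0, "az": 0},
  {"gripper": 45, "tx": 0, "ty": 0, "tz": 0, "ax": 0, "ay": 0, "az": 0},
  {"gripper": 50, "tx": 0, "ty": 0, "tz": 0, "ax": 0, "ay": 0, "az": 0},
  {"gripper": 50, "tx": 0, "ty": 0, "tz": 0, "ax": 0, "ay": 0, "az": 0},
  {"gripper": 50, "tx": 0, "ty": 0, "tz": 0, "ax": 0, "ay": 0, "az": 0},
])

```text
clock: 11.25
tcp_pos: [0.5209, 0.1395, 0.0981]
orientation: [-1.57, 0.05, -0.056]
contact_force: [-0.6, -0.6, -0.1]
grip_width: 0.05
```

Run:
```python
from h import *
snap("w10");print(get_obs()["contact_force"])
```

```text
[ 0.12848001 -0.07348432  0.42674297]
```

View pics/w10.png

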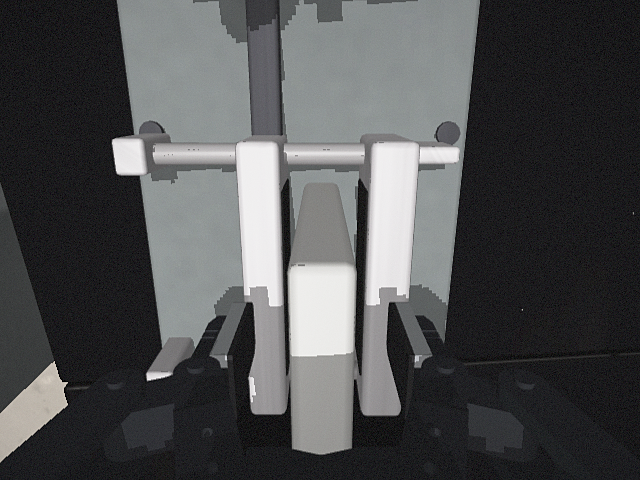

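The cassette stands free and upright between the open pads. Next: straight up, then over to the lever with a quarter turn.

jog_arm([
  {"gripper": 50, "tx": 0, "ty": -10, "tz": 0, "ax": 0, "ay": 0, "az": 0},
  {"gripper": 50, "tx": 0, "ty": -25, "tz": 0, "ax": 0, "ay": 0, "az": 0},
  {"gripper": 50, "tx": 0, "ty": -35, "tz": 0, "ax": 0, "ay": 0, "az": 0},
  {"gripper": 50, "tx": 0, "ty": -35, "tz": 0, "ax": 0, "ay": 0, "az": 0},
  {"gripper": 50, "tx": 0, "ty": -35, "tz": 0, "ax": 0, "ay": 0, "az": 0},
  {"gripper": 50, "tx": 0, "ty": -35, "tz": 0, "ax": 0, "ay": 0, "az": 0},
  {"gripper": 50, "tx": 0, "ty": -35, "tz": 0, "ax": 0, "ay": 0, "az": 0},
  {"gripper": 50, "tx": 0, "ty": -30, "tz": 0, "ax": 0, "ay": 0, "az": 0},
  {"gripper": 50, "tx": 0, "ty": 0, "tz": 0, "ax": 0, "ay": 0, "az": 0},
])

```text
clock: 12.2
tcp_pos: [0.5216, 0.1408, 0.3435]
orientation: [-1.567, 0.043, -0.062]
contact_force: [0.4, 0.3, 0.1]
grip_width: 0.0499
```

Run:
```python
from h import *
p,r,o=cur();print(p)
y=np.pi/2-.068
plan([.50,.29,.36],tool([0,0,-1],[np.cos(y),np.sin(y),0]),12)
snap("w11")
```

```text
[0.52159921 0.14081327 0.34345939]
n 12 w [ 0.001 -0.131  0.001] step mm 12.6
[-2.6 -1.4 12.3]
[-1.  -1.4 12.5]
[ 0.7 -1.4 12.5]
[ 2.3 -1.3 12.4]
[ 3.9 -1.3 12. ]
[ 5.4 -1.3 11.3]
[ 6.8 -1.3 10.5]
[ 8.1 -1.3  9.6]
[ 9.3 -1.3  8.4]
[10.3 -1.4  7.1]
[11.2 -1.4  5.7]
[11.8 -1.4  4.2]
```

View pics/w11.png

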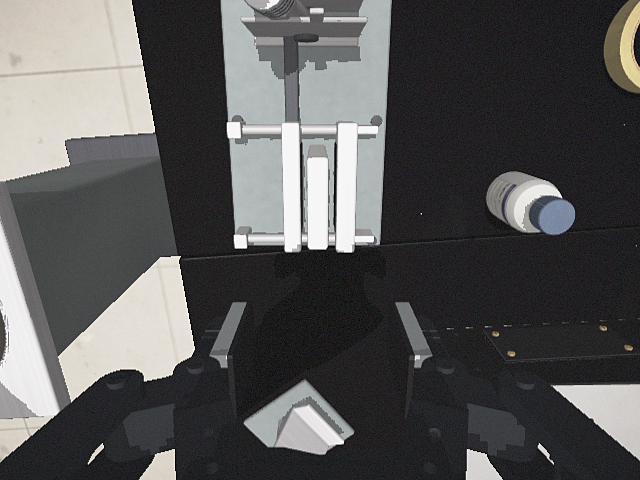

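The cassette stands upright in the bay (top at 317,200) between the jaws. Now over to the lever.

jog_arm([
  {"gripper": 60, "tx": -2.5, "ty": -1.5, "tz": 12.5, "ax": 0, "ay": -0.131, "az": 0},
  {"gripper": 60, "tx": -1, "ty": -1.5, "tz": 12.5, "ax": 0, "ay": -0.131, "az": 0},
  {"gripper": 60, "tx": 0.5, "ty": -1.5, "tz": 12.5, "ax": 0, "ay": -0.131, "az": 0},
  {"gripper": 60, "tx": 2.5, "ty": -1.5, "tz": 12.5, "ax": 0, "ay": -0.131, "az": 0},
  {"gripper": 60, "tx": 4, "ty": -1.5, "tz": 12, "ax": 0, "ay": -0.131, "az": 0},
  {"gripper": 60, "tx": 5.5, "ty": -1.5, "tz": 11.5, "ax": 0, "ay": -0.131, "az": 0},
  {"gripper": 60, "tx": 7, "ty": -1.5, "tz": 10.5, "ax": 0, "ay": -0.131, "az": 0},
  {"gripper": 60, "tx": 8, "ty": -1.5, "tz": 9.5, "ax": 0, "ay": -0.131, "az": 0},
  {"gripper": 60, "tx": 9, "ty": -1.5, "tz": 8.5, "ax": 0, "ay": -0.131, "az": 0},
  {"gripper": 60, "tx": 10, "ty": -1.5, "tz": 7, "ax": 0, "ay": -0.131, "az": 0},
  {"gripper": 60, "tx": 11, "ty": -1.5, "tz": 5.5, "ax": 0, "ay": -0.131, "az": 0},
  {"gripper": 60, "tx": 12, "ty": -1.5, "tz": 4, "ax": 0, "ay": -0.131, "az": 0},
])

```text
clock: 13.45
tcp_pos: [0.4981, 0.2884, 0.3552]
orientation: [-1.239, -1.166, 1.164]
contact_force: [-0.6, 0.2, -0.3]
grip_width: 0.0603
```

jog_arm([
  {"gripper": 60, "tx": 0, "ty": 0, "tz": 0, "ax": 0, "ay": 0, "az": 0},
  {"gripper": 60, "tx": 0, "ty": 0, "tz": 0, "ax": 0, "ay": 0, "az": 0},
])

```text
clock: 13.65
tcp_pos: [0.4985, 0.2879, 0.3553]
orientation: [-1.243, -1.16, 1.157]
contact_force: [0.5, -0.5, -0.7]
grip_width: 0.06
```

Run:
```python
from h import *
p,r,o=cur();print(p,r.as_matrix().round(3),o["joints"].round(2))
snap("w12")
```

```text
[0.49845876 0.28791926 0.35532368] [[ 0.069  0.002 -0.998]
 [ 0.998 -0.     0.069]
 [-0.    -1.    -0.002]] [ 0.16  0.4  -1.05  1.61  0.35  1.34  0.56]
```

View pics/w12.png

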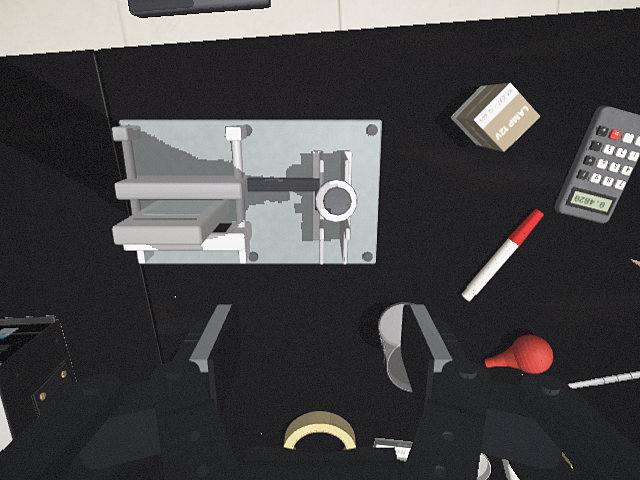

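Run:
```python
from h import *
im=cv2.imread("pics/w12.png")[110:280,230:400];cv2.imwrite("pics/w12c.png",cv2.resize(im,(0,0),fx=3.5,fy=3.5,interpolation=cv2.INTER_CUBIC))
```

```text
(no output)
```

View pics/w12c.png

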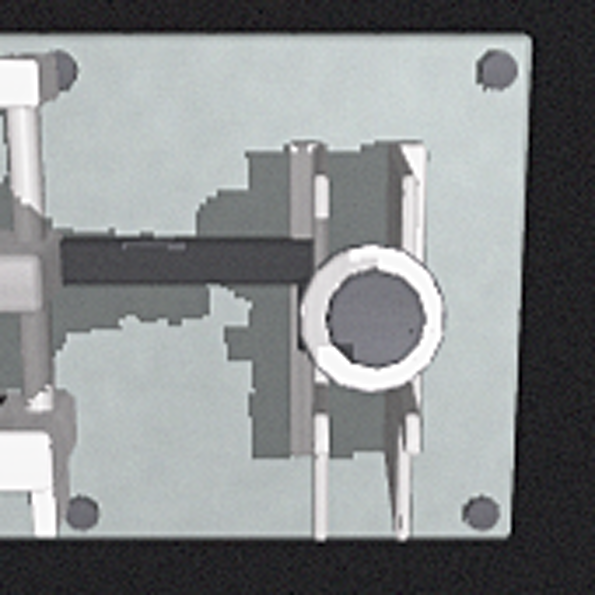

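jog_arm([
  {"gripper": 60, "tx": 15, "ty": 15, "tz": 0, "ax": 0, "ay": 0, "az": 0},
  {"gripper": 60, "tx": 15, "ty": 15, "tz": 15, "ax": 0, "ay": 0, "az": 0},
  {"gripper": 60, "tx": 15, "ty": 10, "tz": 20, "ax": 0, "ay": 0, "az": 0},
  {"gripper": 60, "tx": 0, "ty": 0, "tz": 20, "ax": 0, "ay": 0, "az": 0},
  {"gripper": 60, "tx": 0, "ty": 0, "tz": 20, "ax": 0, "ay": 0, "az": 0},
  {"gripper": 60, "tx": 0, "ty": 0, "tz": 0, "ax": 0, "ay": 0, "az": 0},
  {"gripper": 60, "tx": 0, "ty": 0, "tz": 0, "ax": 0, "ay": 0, "az": 0},
])

```text
clock: 14.4
tcp_pos: [0.4277, 0.3374, 0.3159]
orientation: [-1.245, -1.162, 1.157]
contact_force: [0.8, 0.1, -0.2]
grip_width: 0.0601
```

Run:
```python
from h import *
p,r,o=cur();print(p,r.as_matrix().round(3),o["joints"].round(2))
snap("w13")
```

```text
[0.42773758 0.33742722 0.31591303] [[ 0.068  0.005 -0.998]
 [ 0.998 -0.001  0.068]
 [-0.    -1.    -0.005]] [ 0.06  0.37 -1.07  1.73  0.35  1.24  0.41]
```

View pics/w13.png

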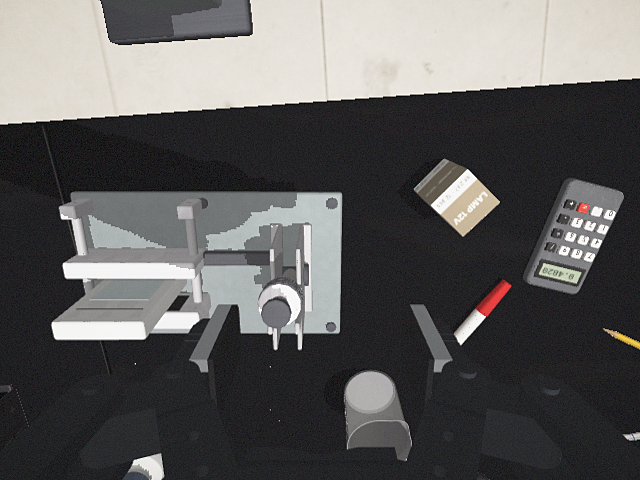

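Run:
```python
from h import *
im=cv2.imread("pics/w13.png")[185:365,235:355];cv2.imwrite("pics/w13c.png",cv2.resize(im,(0,0),fx=5,fy=5,interpolation=cv2.INTER_CUBIC)[:,:] if 0 else cv2.resize(im,(0,0),fx=3.3,fy=3.3,interpolation=cv2.INTER_CUBIC))
```

```text
(no output)
```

View pics/w13c.png

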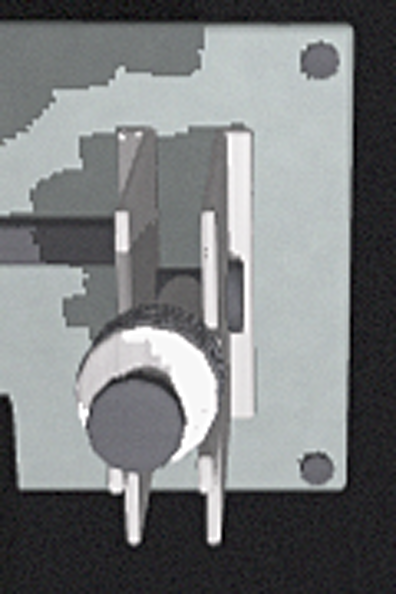

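Run:
```python
from h import *
T,S,A,B,D=cal("top"),cal("side"),ld("w12"),ld("w13"),ld("w6")
c1=lambda *c:un(c,7,(205,225)); c3=lambda *c:un(c,6,(280,255)); a=lambda *c:un(c,3.5,(230,110)); b=lambda *c:un(c,3.3,(235,185));d6=lambda *c:un(c,4,(295,50))
k=lambda x,y:np.array([x,y,10.])/1e3
obs=[]
for L,u in zip([k(85,145),k(85,-145),k(-85,-145),k(-85,145)],[c1(92,85),c1(705,140),c1(668,503),c1(47,442)]): obs.append((T,L,u,.7))
for L,u in zip([k(85,-145),k(-85,-145),k(-85,145),k(85,145)],[c3(270,82),c3(537,178),c3(355,578),c3(52,465)]): obs.append((S,L,u,.7))
obs+= [(A,k(-85,145),a(530,35),1),(A,k(85,145),a(510,538),1),(A,k(-85,-145),np.array([120,120]),.5),
 (B,k(-85,145),b(354,25),1),(B,k(85,145),b(346,490),1),(B,k(-85,-145),np.array([71,192]),.5),
 (D,k(-85,-145),d6(20,585),1),(D,k(85,-145),d6(607,580),1)]
cap=[(T,c1(107,300),1),(S,c3(309,248),1),(A,a(377,318),1),(B,b(136,422),1)]
col=[(T,c1(118,297),1),(S,c3(298,272),1),(A,a(372,317),1),(B,b(148,396),.7)]
def res(v,full=False):
    x,y,yaw,px,py,q=v
    st=lambda L:place(L,x,y,yaw)
    r=[w*(proj(st(L),C)-u).ravel() for C,L,u,w in obs]
    ax=np.array([np.sin(q-.32),0,np.cos(q-.32)]);pv=np.array([px,py,.03])
    r+=[w*(proj(st(pv+.152*ax),C)-u).ravel() for C,u,w in cap]
    r+=[w*(proj(st(pv+.129*ax),C)-u).ravel() for C,u,w in col]
    return np.concatenate(r)
s=least_squares(res,[.516,.209,-.068,0,.11,.06]);print(s.x.round(4));print(s.fun.reshape(-1,2).round(1).tolist())
x,y,yaw,px,py,q=s.x
st=lambda L:place(L,x,y,yaw)
for nm,h in (("pivot",0),("collar",.114),("top",.152)):
    print(nm,st(np.array([px,py,.03])+h*np.array([np.sin(q-.32),0,np.cos(q-.32)])))
# triangulate cap directly
def rays(l):
    M=np.zeros((3,3));m=np.zeros(3)
    for C,u,w in l:
        K,Tm=C;d=Tm[:3,:3]@np.linalg.solve(K,[*u.ravel(),1]);d/=np.linalg.norm(d);P=np.eye(3)-np.outer(d,d);M+=P;m+=P@Tm[:3,3]
    return np.linalg.solve(M,m)
print("cap tri all",rays(cap),"wrist",rays(cap[2:]));print("collar top tri",rays(col),rays(col[2:]))
# bay from stand pose and earlier measured
print("bay in stand",R.from_euler('z',-yaw).apply(np.array([.5199,.1397,0])-[x,y,0]))
# beaker:
```

```text
[ 0.5144  0.2105 -0.0662  0.0064  0.0898  0.0628]
[[-0.7, 0.3], [-0.4, 0.6], [-0.3, 0.7], [-1.1, 0.9], [-0.5, 0.2], [0.4, -0.7], [0.5, -0.2], [-0.2, -0.4], [1.3, -0.7], [0.9, 0.8], [-1.5, -0.2], [0.4, 0.1], [0.8, 0.8], [-1.5, 0.4], [-1.4, 0.8], [1.5, 1.6], [-1.4, 1.6], [0.7, -0.1], [-0.2, -0.5], [-0.2, 0.3], [-1.2, 0.8], [0.4, 0.2], [0.1, 0.8], [-0.4, 0.8]]
pivot [[0.52673466 0.29969873 0.03      ]]
collar [[0.49779456 0.30161795 0.14024875]]
top [[0.48814786 0.30225769 0.17699833]]
cap tri all [0.49117905 0.30091306 0.17208497] wrist [0.48886307 0.30227484 0.17533678]
collar top tri [0.49536221 0.30070149 0.15171721] [0.49382735 0.30200016 0.15294095]
bay in stand [ 0.0101818  -0.07025898  0.        ]
```

Run:
```python
from h import *
yaw=-.0665;q=.063;pv=np.array([.5267,.2997,.03])
l=q-.32;s=np.array([np.sin(l)*np.cos(yaw),np.sin(l)*np.sin(yaw),np.cos(l)])
Q=tool(-s,[-np.sin(yaw),np.cos(yaw),0])
plan(pv+.212*s,Q,5)
```

```text
n 5 w [-0.05 -0.   -0.  ] step mm 19.7
[-6.2 16.2 -9.3]
[-6.2 16.6 -8.5]
[-6.2 17.1 -7.6]
[-6.2 17.4 -6.7]
[-6.2 17.7 -5.9]
```

jog_arm([
  {"gripper": 60, "tx": -6, "ty": 16, "tz": -9, "ax": -0.05, "ay": 0, "az": 0},
  {"gripper": 60, "tx": -6, "ty": 16.5, "tz": -8.5, "ax": -0.05, "ay": 0, "az": 0},
  {"gripper": 60, "tx": -6, "ty": 17, "tz": -7.5, "ax": -0.05, "ay": 0, "az": 0},
  {"gripper": 60, "tx": -6.5, "ty": 17.5, "tz": -6.5, "ax": -0.05, "ay": 0, "az": 0},
  {"gripper": 60, "tx": -6.5, "ty": 17.5, "tz": -6, "ax": -0.05, "ay": 0, "az": 0},
  {"gripper": 60, "tx": 0, "ty": 0, "tz": 0, "ax": 0, "ay": 0, "az": 0},
  {"gripper": 60, "tx": 0, "ty": 0, "tz": 0, "ax": 0, "ay": 0, "az": 0},
])

```text
clock: 15.15
tcp_pos: [0.4716, 0.3042, 0.2357]
orientation: [-1.429, -1.336, 1.035]
contact_force: [-0.1, 0.7, 0.7]
grip_width: 0.0597
```

```bash
cat >> h.py <<'E'
yaw=-.0665;pv=np.array([.5267,.2997,.03])
def stem(q):
    l=q-.32;s=np.array([np.sin(l)*np.cos(yaw),np.sin(l)*np.sin(yaw),np.cos(l)])
    return s,tool(-s,[-np.sin(yaw),np.cos(yaw),0])
E
python3 - <<'E'
from h import *
p,r,o=cur();s,Q=stem(.063)
print(p,o["joints"].round(2),"to go",r.inv().apply(pv+.112*s-p)*1e3,(r.inv()*Q).as_rotvec())
snap("w14")
E
```

```text
[0.47159284 0.30417603 0.23572366] [ 0.01  0.36 -0.96  1.94  0.63  0.94  0.24] to go [ -0.84226047 101.01208922  -1.63865565] [-0.00456822 -0.00115758  0.00039281]
```

View pics/w14.png

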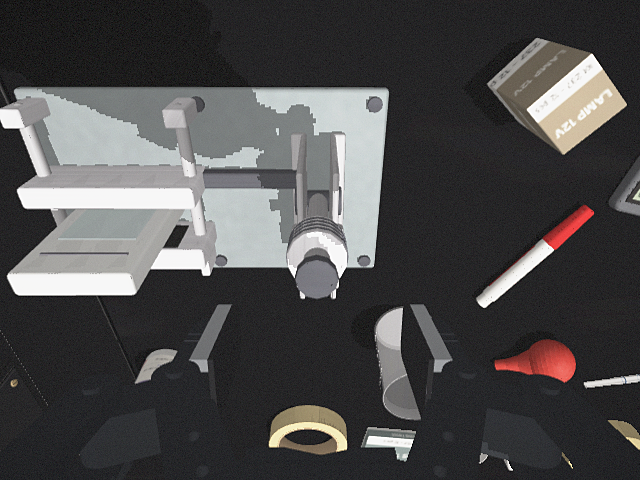

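Run:
```python
from h import *
s,Q=stem(.063);C=ld("w14")
for h in (.152,.129,.099): print(h,proj(pv+h*s,C))
im=cv2.imread("pics/w14.png")[190:310,270:370];cv2.imwrite("pics/w14c.png",cv2.resize(im,(0,0),fx=5,fy=5,interpolation=cv2.INTER_CUBIC)[:, :])
```

```text
0.152 [[316.56233701 277.64605582]]
0.129 [[316.91825282 261.19141188]]
0.099 [[317.2908049 243.9676425]]
```

View pics/w14c.png

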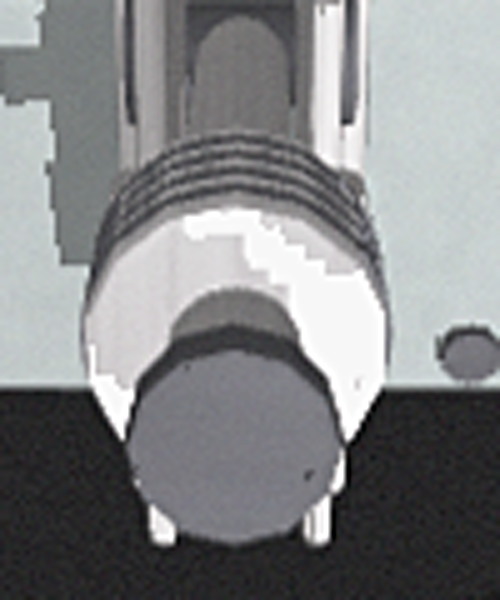

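The cap centre measures (317,277) against a predicted (316.6,277.6), so the model is good. I'll go down over the collar.

jog_arm([
  {"gripper": 60, "tx": -0.8, "ty": 25, "tz": -1.6, "ax": 0, "ay": 0, "az": 0},
  {"gripper": 60, "tx": 0, "ty": 25, "tz": 0, "ax": 0, "ay": 0, "az": 0},
  {"gripper": 60, "tx": 0, "ty": 25, "tz": 0, "ax": 0, "ay": 0, "az": 0},
  {"gripper": 60, "tx": 0, "ty": 16, "tz": 0, "ax": 0, "ay": 0, "az": 0},
  {"gripper": 60, "tx": 0, "ty": 10, "tz": 0, "ax": 0, "ay": 0, "az": 0},
  {"gripper": 60, "tx": 0, "ty": 0, "tz": 0, "ax": 0, "ay": 0, "az": 0},
  {"gripper": 60, "tx": 0, "ty": 0, "tz": 0, "ax": 0, "ay": 0, "az": 0},
])

```text
clock: 15.9
tcp_pos: [0.4982, 0.3026, 0.139]
orientation: [-1.429, -1.339, 1.034]
contact_force: [-0.3, -0.9, 0.5]
grip_width: 0.0597
```

Run:
```python
from h import *
p,r,o=cur();s,Q=stem(.063)
print(p,o["contact_force"],"to go",r.inv().apply(pv+.112*s-p)*1e3,(r.inv()*Q).as_rotvec())
snap("w15")
```

```text
[0.49822702 0.30256177 0.13904192] [-0.34673347 -0.92988949  0.48551842] to go [-0.96465364  0.72872726  0.05340821] [-2.74330761e-03  5.54254956e-06  1.73342093e-03]
```

View pics/w15.png

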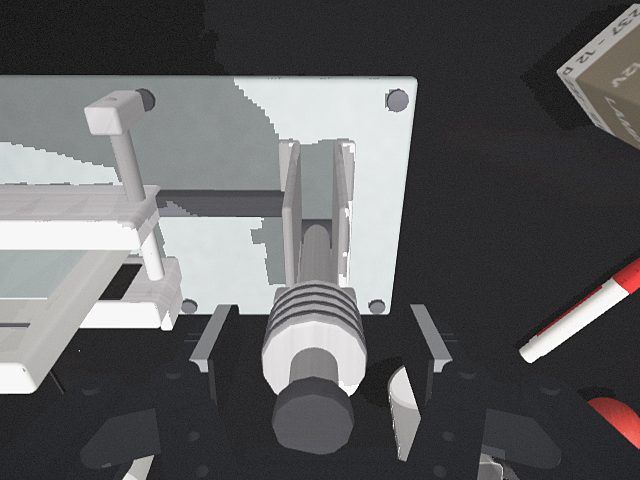

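The collar (314,340) sits between the pads, about 1 mm to tool -x. I'll correct for that and close.

jog_arm([
  {"gripper": 50, "tx": -1.2, "ty": 0, "tz": 0, "ax": 0, "ay": 0, "az": 0},
  {"gripper": 45, "tx": 0, "ty": 0, "tz": 0, "ax": 0, "ay": 0, "az": 0},
  {"gripper": 20, "tx": 0, "ty": 0, "tz": 0, "ax": 0, "ay": 0, "az": 0},
  {"gripper": 20, "tx": 0, "ty": 0, "tz": 0, "ax": 0, "ay": 0, "az": 0},
  {"gripper": 20, "tx": 0, "ty": 0, "tz": 0, "ax": 0, "ay": 0, "az": 0},
  {"gripper": 20, "tx": 0, "ty": 0, "tz": 0, "ax": 0, "ay": 0, "az": 0},
  {"gripper": 20, "tx": 0, "ty": 0, "tz": 0, "ax": 0, "ay": 0, "az": 0},
], newtons=50)

```text
clock: 16.65
tcp_pos: [0.4979, 0.3005, 0.1389]
orientation: [-1.431, -1.339, 1.035]
contact_force: [-2.3, -2.5, 4.4]
grip_width: 0.0328
```

Gripped at 33 mm. I'll lift along the stem.

jog_arm([
  {"gripper": 20, "tx": 0, "ty": -4, "tz": 0, "ax": 0, "ay": 0, "az": 0},
  {"gripper": 20, "tx": 0, "ty": -4, "tz": 0, "ax": 0, "ay": 0, "az": 0},
  {"gripper": 20, "tx": 0, "ty": -4, "tz": 0, "ax": 0, "ay": 0, "az": 0},
  {"gripper": 20, "tx": 0, "ty": -4, "tz": 0, "ax": 0, "ay": 0, "az": 0},
  {"gripper": 20, "tx": 0, "ty": 0, "tz": 0, "ax": 0, "ay": 0, "az": 0},
  {"gripper": 20, "tx": 0, "ty": 0, "tz": 0, "ax": 0, "ay": 0, "az": 0},
])

```text
clock: 17.25
tcp_pos: [0.4939, 0.3007, 0.1536]
orientation: [-1.43, -1.338, 1.035]
contact_force: [3.6, 0.6, -6.0]
grip_width: 0.0325
```

Run:
```python
from h import *
p,r,o=cur();s,Q=stem(.063)
print(p,o["contact_force"],"force tool",r.inv().apply(o["contact_force"]),"pivot in tool",r.inv().apply(pv-p)*1e3,(r.inv()*Q).as_rotvec())
snap("w16")
```

```text
[0.49389309 0.30066909 0.15360012] [ 3.55588711  0.55917015 -5.97028704] force tool [ 0.79048045  6.66113421 -1.89888481] pivot in tool [  1.14791217 127.8765436   -0.70238249] [-0.00310679  0.00018728  0.00050906]
```

View pics/w16.png

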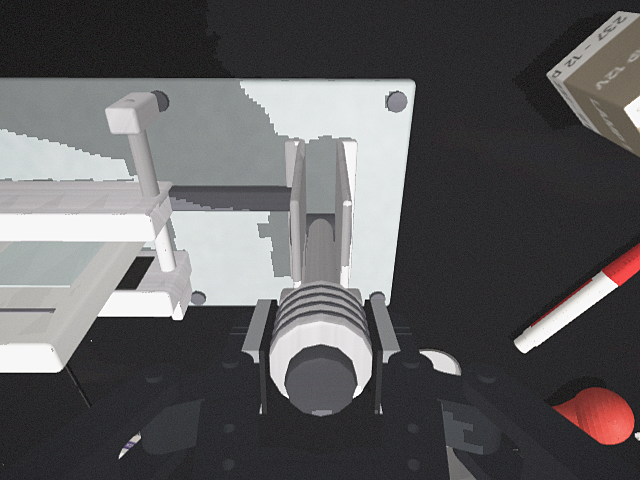

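The collar is raised about 15 mm: the spring reads 6.7 N and the cap is now close to the collar at (320,375). I'll add 1 mm, then start the arc.

jog_arm([
  {"gripper": 20, "tx": 0, "ty": -1, "tz": 0, "ax": 0, "ay": 0, "az": 0},
  {"gripper": 20, "tx": 0, "ty": 0.1, "tz": -5.2, "ax": 0.04, "ay": 0, "az": 0},
  {"gripper": 20, "tx": 0, "ty": 0.1, "tz": -5.2, "ax": 0.04, "ay": 0, "az": 0},
  {"gripper": 20, "tx": 0, "ty": 0.1, "tz": -5.2, "ax": 0.04, "ay": 0, "az": 0},
  {"gripper": 20, "tx": 0, "ty": 0.1, "tz": -5.2, "ax": 0.04, "ay": 0, "az": 0},
  {"gripper": 20, "tx": 0, "ty": 0, "tz": 0, "ax": 0, "ay": 0, "az": 0},
])

```text
clock: 17.9
tcp_pos: [0.5147, 0.2992, 0.1576]
orientation: [-1.309, -1.224, 1.115]
contact_force: [2.6, 0.9, -7.1]
grip_width: 0.0329
```

```bash
cat >> h.py <<'E'
def lev():
    p,r,o=cur();m=r.as_matrix()
    d=R.from_euler('z',-yaw).apply(p-pv)
    f=R.from_euler('z',-yaw).apply(-m[:,1])
    print("q from pos",np.arctan2(d[0],d[2])+.32,"q from ori",np.arctan2(f[0],f[2])+.32,"rho",np.hypot(d[0],d[2])*1e3,"force tool",r.inv().apply(o["contact_force"]).round(1),o["grip_width"],o["clock"])
E
python3 -c "
from h import *
lev()"
```

```text
q from pos 0.22679370239239616 q from ori 0.22809314494983995 rho 128.11392906286375 force tool [ 1.1  7.3 -1.9] 0.0329202938945806 17.9
```

jog_arm([
  {"gripper": 20, "tx": 0, "ty": -1, "tz": 0, "ax": 0, "ay": 0, "az": 0},
  {"gripper": 20, "tx": 0, "ty": 0.1, "tz": -5.2, "ax": 0.04, "ay": 0, "az": 0},
  {"gripper": 20, "tx": 0, "ty": 0.1, "tz": -5.2, "ax": 0.04, "ay": 0, "az": 0},
  {"gripper": 20, "tx": 0, "ty": 0.1, "tz": -5.2, "ax": 0.04, "ay": 0, "az": 0},
  {"gripper": 20, "tx": 0, "ty": 0.1, "tz": -5.2, "ax": 0.04, "ay": 0, "az": 0},
  {"gripper": 20, "tx": 0, "ty": 0, "tz": 0, "ax": 0, "ay": 0, "az": 0},
])

```text
clock: 18.5
tcp_pos: [0.5348, 0.2979, 0.1587]
orientation: [-1.189, -1.112, 1.189]
contact_force: [1.5, 0.7, -7.8]
grip_width: 0.0325
```

```bash
python3 -c "
from h import *
lev();snap('w17')"
```

```text
q from pos 0.38368495999405255 q from ori 0.38683101066420056 rho 129.0037370619313 force tool [ 0.8  7.7 -1.9] 0.03249909939348048 18.5
```

View pics/w17.png

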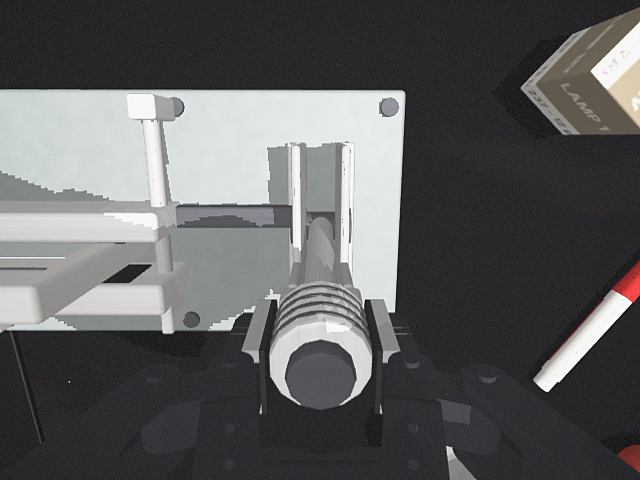

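The lever is in the gate at q≈0.385 with the collar up, and the cassette is standing. I'll continue.

jog_arm([
  {"gripper": 20, "tx": 0, "ty": 0.1, "tz": -5.2, "ax": 0.04, "ay": 0, "az": 0},
  {"gripper": 20, "tx": 0, "ty": 0.1, "tz": -5.2, "ax": 0.04, "ay": 0, "az": 0},
  {"gripper": 20, "tx": 0, "ty": 0.1, "tz": -5.2, "ax": 0.04, "ay": 0, "az": 0},
  {"gripper": 20, "tx": 0, "ty": 0, "tz": 0, "ax": 0, "ay": 0, "az": 0},
])

```text
clock: 18.95
tcp_pos: [0.5499, 0.2969, 0.1566]
orientation: [-1.098, -1.027, 1.239]
contact_force: [1.4, 0.1, -10.6]
grip_width: 0.0322
```

jog_arm([
  {"gripper": 20, "tx": 0, "ty": 0.1, "tz": -5.2, "ax": 0.04, "ay": 0, "az": 0},
  {"gripper": 20, "tx": 0, "ty": 0.1, "tz": -5.2, "ax": 0.04, "ay": 0, "az": 0},
  {"gripper": 20, "tx": 0, "ty": 0.1, "tz": -3.9, "ax": 0.03, "ay": 0, "az": 0},
  {"gripper": 20, "tx": 0, "ty": 0, "tz": 0, "ax": 0, "ay": 0, "az": 0},
])

```text
clock: 19.35
tcp_pos: [0.5616, 0.2962, 0.1532]
orientation: [-1.011, -0.946, 1.284]
contact_force: [-3.3, -1.2, -7.5]
grip_width: 0.0322
```

```bash
python3 -c "
from h import *
lev();snap('w18')"
```

```text
q from pos 0.5973526393344348 q from ori 0.6189320032629848 rho 128.11867542654488 force tool [-1.4  8.1  0.9] 0.032193356191850056 19.35
```

View pics/w18.png

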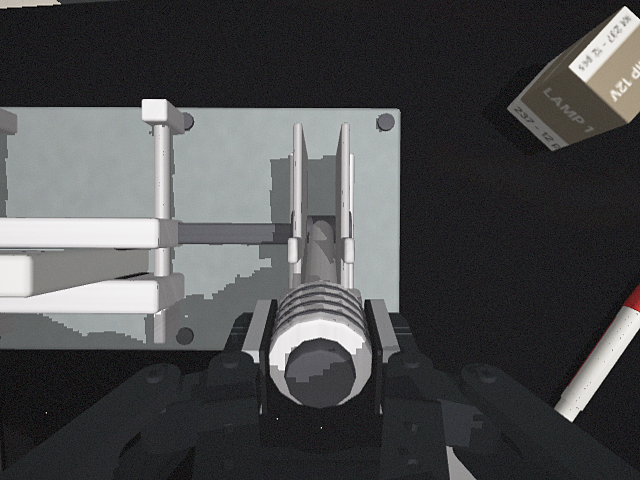

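q is about 0.60–0.62 and the jaw is nearly on the cassette. I'll push on to the stop.

jog_arm([
  {"gripper": 20, "tx": 0, "ty": 0.1, "tz": -4, "ax": 0.02, "ay": 0, "az": 0},
  {"gripper": 20, "tx": 0, "ty": 0, "tz": -3, "ax": 0, "ay": 0, "az": 0},
  {"gripper": 20, "tx": 0, "ty": 0, "tz": 0, "ax": 0, "ay": 0, "az": 0},
])

```text
clock: 19.7
tcp_pos: [0.5624, 0.2963, 0.152]
orientation: [-0.989, -0.927, 1.301]
contact_force: [-20.5, -5.5, -0.8]
grip_width: 0.0326
```

```bash
python3 -c "
from h import *
lev()"
```

```text
q from pos 0.6058693683743424 q from ori 0.6476166624538177 rho 127.13020637894456 force tool [-6.6  7.3 18.8] 0.032561396886128774 19.7
```

jog_arm([
  {"gripper": 20, "tx": 0, "ty": 0, "tz": -2, "ax": 0, "ay": 0, "az": 0},
  {"gripper": 20, "tx": 0, "ty": 0, "tz": 0, "ax": 0, "ay": 0, "az": 0},
])

```text
clock: 19.9
tcp_pos: [0.5625, 0.2963, 0.1517]
orientation: [-0.987, -0.925, 1.304]
contact_force: [-24.8, -5.0, 0.4]
grip_width: 0.0328
```

```bash
python3 -c "
from h import *
lev();snap('w19')"
```

```text
q from pos 0.6070746687707262 q from ori 0.6504098752257077 rho 126.84342690509679 force tool [-6.4  7.6 23.3] 0.03276134054453235 19.9
```

View pics/w19.png

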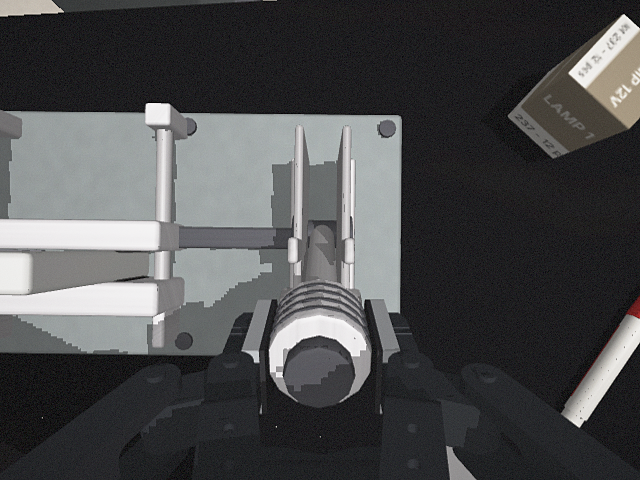

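The position holds while the force rises to 23 N, so this is the stop. I'll unload slightly, then lower the collar while still holding it.

jog_arm([
  {"gripper": 20, "tx": 0, "ty": 0, "tz": 3, "ax": 0, "ay": 0, "az": 0},
  {"gripper": 20, "tx": 0, "ty": 4, "tz": 0, "ax": 0, "ay": 0, "az": 0},
  {"gripper": 20, "tx": 0, "ty": 4, "tz": 0, "ax": 0, "ay": 0, "az": 0},
  {"gripper": 20, "tx": 0, "ty": 4, "tz": 0, "ax": 0, "ay": 0, "az": 0},
  {"gripper": 20, "tx": 0, "ty": 0, "tz": 0, "ax": 0, "ay": 0, "az": 0},
])

```text
clock: 20.45
tcp_pos: [0.5586, 0.2964, 0.1409]
orientation: [-0.991, -0.929, 1.3]
contact_force: [-16.4, -4.3, -0.8]
grip_width: 0.0325
```

```bash
python3 -c "
from h import *
lev()"
```

```text
q from pos 0.6014180154110389 q from ori 0.6449999957274056 rho 115.49005945369069 force tool [-5.2  5.9 15. ] 0.032458312320688305 20.45
```

The collar has come down past the teeth: about 3 mm left and only the spring force felt. I'll lower it the rest of the way, then open.

jog_arm([
  {"gripper": 20, "tx": 0, "ty": 2, "tz": 0.5, "ax": 0, "ay": 0, "az": 0},
  {"gripper": 20, "tx": 0, "ty": 0, "tz": 0, "ax": 0, "ay": 0, "az": 0},
  {"gripper": 40, "tx": 0, "ty": 0, "tz": 0, "ax": 0, "ay": 0, "az": 0},
  {"gripper": 60, "tx": 0, "ty": 0, "tz": 0, "ax": 0, "ay": 0, "az": 0},
  {"gripper": 60, "tx": 0, "ty": 0, "tz": 0, "ax": 0, "ay": 0, "az": 0},
  {"gripper": 60, "tx": 0, "ty": 0, "tz": 0, "ax": 0, "ay": 0, "az": 0},
])

```text
clock: 21.05
tcp_pos: [0.5654, 0.2964, 0.1399]
orientation: [-0.998, -0.935, 1.285]
contact_force: [-0.1, 1.2, 0.6]
grip_width: 0.0597
```

```bash
python3 -c "
from h import *
lev();snap('w20')"
```

```text
q from pos 0.6595543980974077 q from ori 0.6342273768773438 rho 116.5719556388665 force tool [ 1.2 -0.5  0.4] 0.059682691370193844 21.05
```

View pics/w20.png

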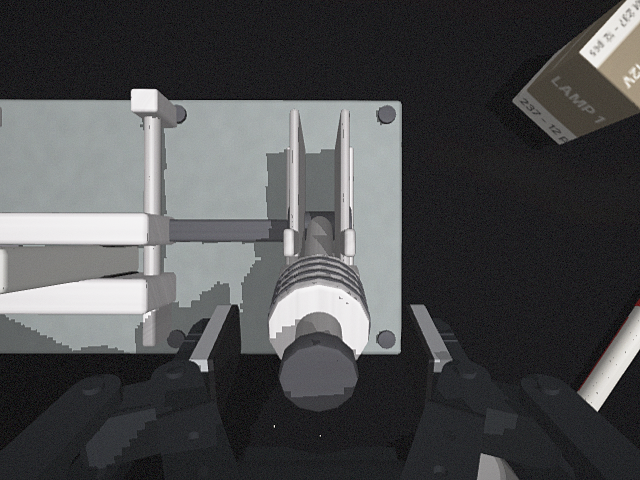

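The collar is down behind the teeth and the stem shows above it again. I'll retreat along the stem.

jog_arm([
  {"gripper": 60, "tx": 0, "ty": -10, "tz": 0, "ax": 0, "ay": 0, "az": 0},
  {"gripper": 60, "tx": 0, "ty": -25, "tz": 0, "ax": 0, "ay": 0, "az": 0},
  {"gripper": 60, "tx": 0, "ty": -30, "tz": 0, "ax": 0, "ay": 0, "az": 0},
  {"gripper": 60, "tx": 0, "ty": -30, "tz": 0, "ax": 0, "ay": 0, "az": 0},
  {"gripper": 60, "tx": 0, "ty": -30, "tz": 0, "ax": -0.05, "ay": 0, "az": 0},
  {"gripper": 60, "tx": 0, "ty": -20, "tz": 10, "ax": -0.1, "ay": 0, "az": 0},
  {"gripper": 60, "tx": -20, "ty": -20, "tz": 20, "ax": -0.1, "ay": 0, "az": 0},
  {"gripper": 60, "tx": -40, "ty": 0, "tz": 20, "ax": -0.06, "ay": 0, "az": 0},
  {"gripper": 60, "tx": -40, "ty": 0, "tz": 20, "ax": 0, "ay": 0, "az": 0},
  {"gripper": 60, "tx": 0, "ty": 0, "tz": 0, "ax": 0, "ay": 0, "az": 0},
  {"gripper": 60, "tx": 0, "ty": 0, "tz": 0, "ax": 0, "ay": 0, "az": 0},
])

```text
clock: 22.2
tcp_pos: [0.5367, 0.1965, 0.3053]
orientation: [-1.238, -1.155, 1.161]
contact_force: [-0.0, 0.2, -0.3]
grip_width: 0.0596
```

```bash
python3 -c "
from h import *
snap('w21');snap('s21','side');snap('t21','top')
im=cv2.imread('pics/s21.png')[240:360,270:390];cv2.imwrite('pics/s21c.png',cv2.resize(im,(0,0),fx=4.8,fy=4.8,interpolation=cv2.INTER_CUBIC))"
```

```text
(no output)
```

View pics/w21.png

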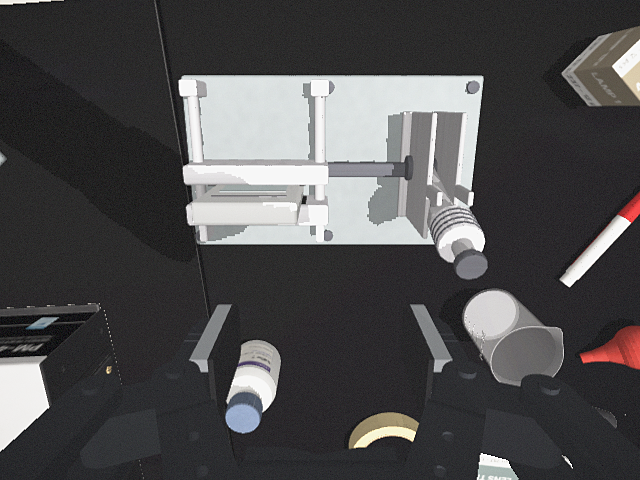

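View pics/s21c.png

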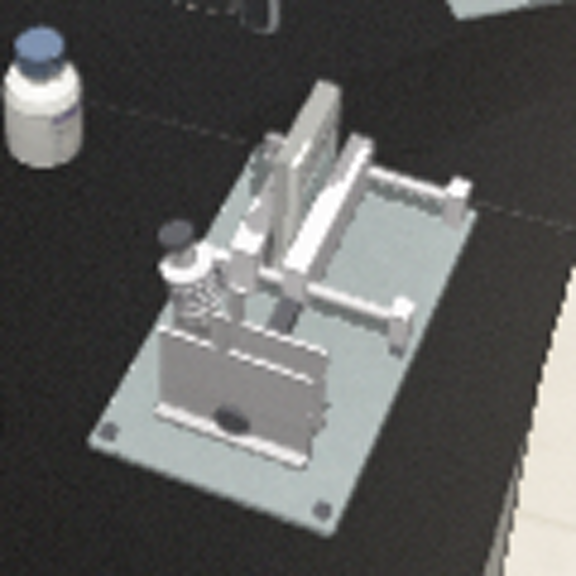

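The lever leans away with its cap at (471,264), and the cassette is upright against the fixed jaw. I'll check its x, y, tilt and the lever angle numerically.

Run:
```python
from h import *
im=cv2.imread('pics/w21.png')[60:290,170:500];cv2.imwrite('pics/w21c.png',cv2.resize(im,(0,0),fx=2.4,fy=2.4,interpolation=cv2.INTER_CUBIC))
C=ld("w21")
for q in (.57,.6,.62,.64):
    s,_=stem(q);print(q,"cap",proj(pv+.152*s,C).round(1),"collar top down/up4mm",proj(pv+.129*s,C).round(1),proj(pv+.133*s,C).round(1))
bay=np.array([.5199,.1397,.01])
L=np.array([(sx*9,sy*40,120) for sx in(-1,1) for sy in (-1,1)])/1e3
for x in (.008,.011):
    for t in (0,.08):
        M=R.from_euler('y',t).as_matrix();print(x,t,proj((R.from_euler('z',yaw).apply(L@M.T+[x,0,0])+bay),C).round(1).tolist())
```

```text
0.57 cap [[474.  265.4]] collar top down/up4mm [[463.8 246.5]] [[465.5 249.6]]
0.6 cap [[472.7 271. ]] collar top down/up4mm [[462.8 251. ]] [[464.5 254.3]]
0.62 cap [[471.8 274.5]] collar top down/up4mm [[462.1 253.9]] [[463.7 257.3]]
0.64 cap [[470.8 278. ]] collar top down/up4mm [[461.4 256.8]] [[463.  260.3]]
0.008 0 [[187.2, 199.1], [295.0, 198.9], [189.6, 222.5], [295.5, 222.3]]
0.008 0.08 [[188.4, 211.8], [295.2, 211.6], [191.2, 234.2], [295.8, 234.0]]
0.011 0 [[187.6, 203.0], [295.1, 202.9], [190.0, 226.3], [295.5, 226.1]]
0.011 0.08 [[188.8, 215.7], [295.3, 215.5], [191.6, 237.9], [295.9, 237.7]]
```

View pics/w21c.png

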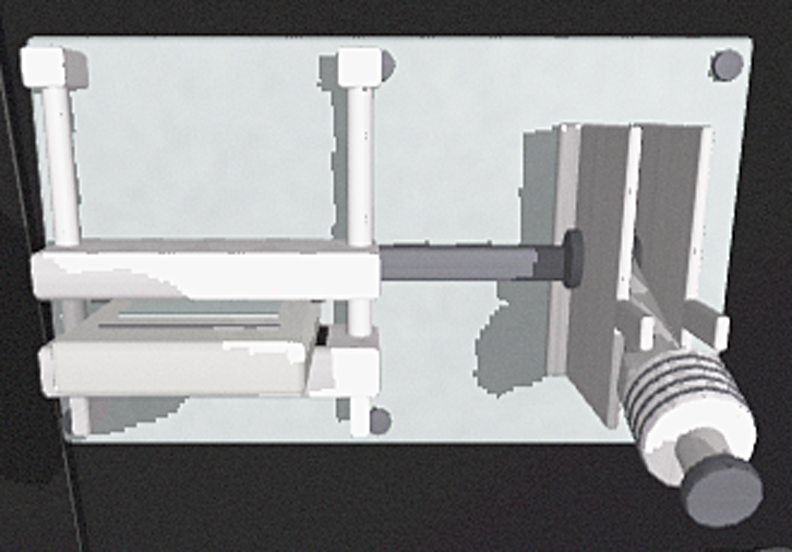

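Run:
```python
from h import *
C=ld("w21")
k=np.array([(-85,145,10),(-85,-145,10),(85,-145,10)])/1e3
for sx,sy,yw in ((.5144,.2105,-.0662),): print(proj(place(k,sx,sy,yw),C).round(1), "obs (483,76),(182,76),(198?,244)")
bay=np.array([.5199,.1397,.01])
for z,y in ((.06,.065),(.06,-.065)):
    for x in (.02,): print("fixed jaw inner edge",proj(R.from_euler('z',yaw).apply([x,y,z-.01])+bay,C))
im=cv2.imread('pics/t21.png')[225:305,205:315];cv2.imwrite('pics/t21c.png',cv2.resize(im,(0,0),fx=7,fy=7,interpolation=cv2.INTER_CUBIC))
for q in (.56,.6,.64):
    s,_=stem(q);print(q,(proj(pv+.152*s,cal("top"))-(205,225))*7,(proj(pv+.152*s,cal("side"))-(270,240))*4.8)
s,_=stem(.063);print((proj(pv+.152*s,cal("top"))-(205,225))*7, "obs 107,300;  side obs c3 (309,248):",(proj(pv+.152*s,cal("side"))-(280,255))*6)
```

```text
[[485.1  74.4]
 [179.4  75.1]
 [195.9 245.1]] obs (483,76),(182,76),(198?,244)
fixed jaw inner edge [[327.13227353 205.30116925]]
fixed jaw inner edge [[185.50152613 205.54454866]]
0.56 [[117.7954825  129.06005182]] [[181.04745502 228.37345028]]
0.6 [[120.37898178 115.74182158]] [[172.13186741 227.08423613]]
0.64 [[123.03998924 102.72550572]] [[163.35874813 226.08940927]]
[[ 94.28521672 308.26772011]] obs 107,300;  side obs c3 (309,248): [[310.84019552 244.86709622]]
```

View pics/t21c.png

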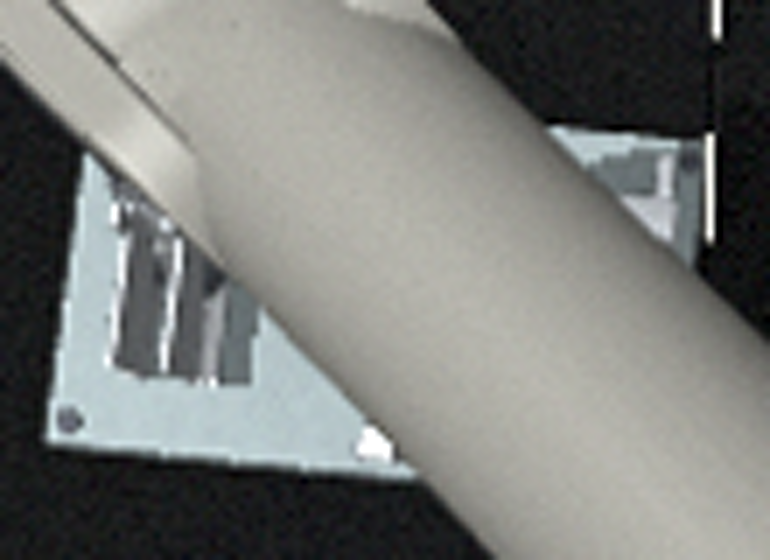

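The cassette reads about 10.5 mm towards +x with no visible tilt. The lever estimate from this oblique view is only 0.56–0.60 and biased, so I'll take a better view from straight above the lever.

jog_arm([
  {"gripper": 60, "tx": 15, "ty": 0, "tz": -30, "ax": 0, "ay": 0, "az": 0},
  {"gripper": 60, "tx": 20, "ty": 0, "tz": -30, "ax": 0, "ay": 0, "az": 0},
  {"gripper": 60, "tx": 20, "ty": 0, "tz": -30, "ax": 0, "ay": 0, "az": 0},
  {"gripper": 60, "tx": 0, "ty": 0, "tz": 0, "ax": 0, "ay": 0, "az": 0},
  {"gripper": 60, "tx": 0, "ty": 0, "tz": 0, "ax": 0, "ay": 0, "az": 0},
])

```text
clock: 22.85
tcp_pos: [0.6296, 0.2489, 0.3027]
orientation: [-1.231, -1.157, 1.165]
contact_force: [-0.8, 0.4, -0.2]
grip_width: 0.06
```

```bash
python3 -c "
from h import *
snap('w22')
im=cv2.imread('pics/w22.png')
print(cur()[0])"
```

```text
[0.62915892 0.24816024 0.30312668]
```

View pics/w22.png

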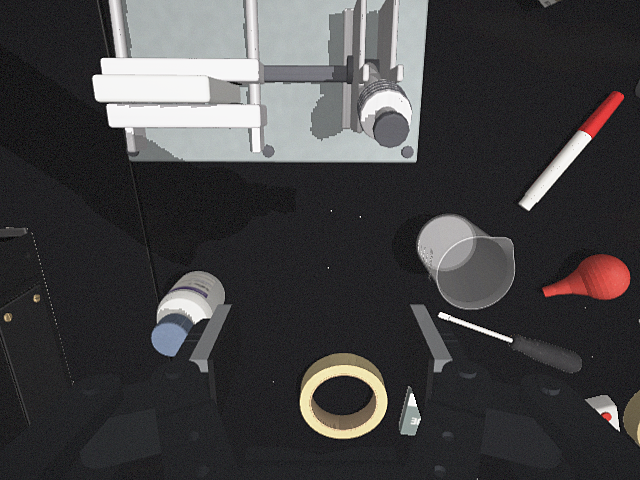

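Run:
```python
from h import *
im=cv2.imread('pics/w22.png')[0:180,90:440];cv2.imwrite('pics/w22c.png',cv2.resize(im,(0,0),fx=2.2,fy=2.2,interpolation=cv2.INTER_CUBIC))
im=cv2.imread('pics/w22.png')[40:180,310:440];cv2.imwrite('pics/w22d.png',cv2.resize(im,(0,0),fx=4.2,fy=4.2,interpolation=cv2.INTER_CUBIC))
C=ld("w22")
k=np.array([(85,145,10),(85,-145,10)])/1e3
print(proj(place(k,.5144,.2105,-.0662),C).round(1))
for q in (.56,.6,.64):
    s,_=stem(q);print(q,"cap",proj(pv+.152*s,C).round(1),"collar top",proj(pv+.129*s,C).round(1))
bay=np.array([.5199,.1397,.01])
for x in (.02,.002,.0005):print("jaw edge",x,proj(R.from_euler('z',yaw).apply(np.array([[x,.065,.05],[x,-.065,.05]]))+bay,C).round(1).tolist())
```

```text
[[417.7 162.5]
 [128.2 161.8]]
0.56 cap [[393.1 124.4]] collar top [[387.7 114.2]]
0.6 cap [[392.1 134.5]] collar top [[386.9 122.3]]
0.64 cap [[391.1 144.2]] collar top [[386.2 130.1]]
jaw edge 0.02 [[258.5, 104.1], [105.1, 103.7]]
jaw edge 0.002 [[257.6, 81.5], [101.8, 81.0]]
jaw edge 0.0005 [[257.6, 79.6], [101.6, 79.1]]
```

View pics/w22c.png

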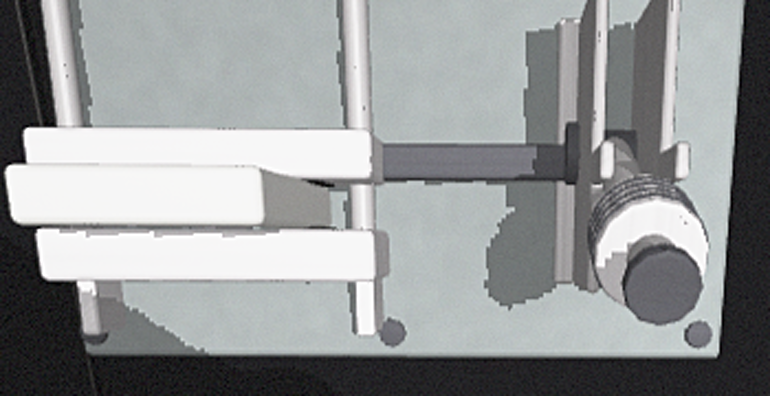

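View pics/w22d.png

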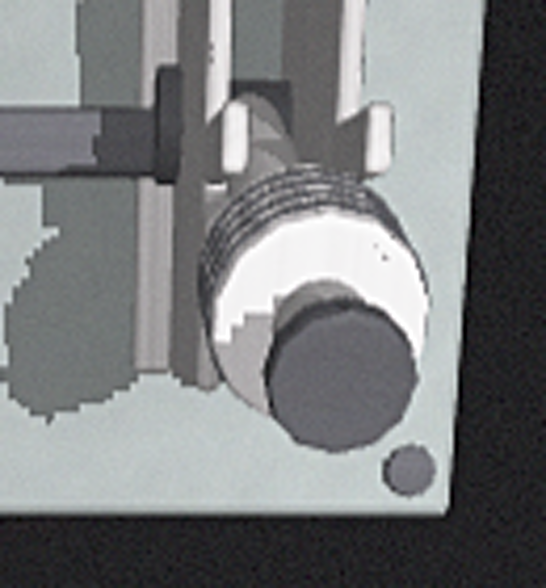

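Run:
```python
from h import *
from bench import ticket
C=ld("w22");bay=np.array([.5199,.1397,.01])
L=np.array([(sx*9,sy*40,120) for sx in(-1,1) for sy in (-1,1)])/1e3
for t in (-.05,0,.05):
    M=R.from_euler('y',t).as_matrix();print(t,((proj((R.from_euler('z',yaw).apply(L@M.T+[.011,.0025,0])+bay),C)-(90,0))*2.2).round(0).tolist())
print("obs rows ~165..225")
print(ticket.hand_in())
```

```text
-0.05 [[-0.0, 143.0], [262.0, 144.0], [8.0, 205.0], [266.0, 206.0]]
0 [[2.0, 164.0], [263.0, 165.0], [11.0, 226.0], [267.0, 226.0]]
0.05 [[5.0, 185.0], [264.0, 186.0], [15.0, 246.0], [269.0, 246.0]]
obs rows ~165..225
the job is handed in; nothing more can be done
None
```

The cassette is standing clamped in the bay, with the collar down behind the gate teeth, and the job was handed in at about 23 s of the 54 s allowed. No verdict was returned.

I took the cassette off the rest, set it on the bay floor (felt at 8.6 N) and let go. I then raised the collar about 15 mm and swung the lever through the gate to a hard stop. At the stop, raising the push from 19 to 23 N moved it only about 0.1 mm. With the lever still there I lowered the collar behind the teeth, released it and backed away.

Last checks:
- **Cassette:** it is upright, matching the zero-tilt prediction to within about 1 pixel. It sits about 11 mm towards +x and 2–3 mm off centre along y, and it stood still.
- **Collar:** it is down behind the teeth.
- **Robot and bystanders:** the arm touched nothing at the end, with contact force near 0. I kept clear of the bystanders and none looked disturbed in the pictures, but I did not measure their positions.
- **Lever angle (the checks disagreed):** the closed jaw gap points to about 0.64 rad, the arm's position at the stop to about 0.61, and the cap in the last overhead image to about 0.58. An earlier, more oblique view read as low as 0.56, below the 0.57 limit. I judged that one biased, because the collar could only drop past about 0.58, and I did not push the lever again to settle it.

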